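Clear the optical bench and hold the long cell in the light path

ROBOT

A 7-joint arm with a two-finger parallel gripper is mounted at the origin on the work surface. World frame = base frame: x ahead of the robot, y to its left, z up, the work surface at z = 0. Lengths are in mm, angles in rad, forces in N, time in s.
With the tool pointing down it reaches from about 425 to 1025 mm from the base axis. Payload 9.4 kg.
Tool frame: the origin (TCP) lies midway between the tips of the shut fingers; the grasp point (between the pads) lies behind it (bot.pinch_z is the x of the grasp point in the tool frame, in mm); x points along the fingers, y is the direction in which the jaws open and shut, and the axes are right-handed (so a half turn about x gives the same grasp; the last joint's range is limited). The gripper opens to 85 mm and grips with 20 to 120 N. Pads are 22 mm wide; open, the fingers measure 114 mm over their backs; the gripper's body (76 mm by 85 mm) begins 54 mm behind the grasp point. The pads swing forward as they close: fully open they stand 13 mm farther back than shut.
Start: joints at [-0.077, 0.599, -0.003, 1.599, 0.002, 0.943, -0.08], TCP at [724.999, -0.009, 194.575] pointing down, gripper open.
Joint ranges: [-2.57, 2.57], [-0.35, 1.97], [-1.29, 1.29], [0.11, 2.56], [-1.05, 4.19], [0.11, 1.86], [-2.63, 2.63]. Speed limits (rad/s): [2.22, 2.22, 3.01, 3.01, 3.14, 3.14, 3.14].

INTERFACE

Orientations are given as a unit quaternion [w, x, y, z].
In Python, from bench import bot gives the robot as it stands.
- The arm moves only by the tool step_arm, never from a script. Its argument "series" is a list of rows, each a list of 3 entries, a list of its own where there are three numbers: the shift along the tool's x, y, z in mm, then the turn about the tool's x in rad, then the finger opening in mm, from 0 to 85.4. A call has 1 to 10 rows; each row shifts and turns the pose as measured when the row begins, along the tool's axes as they then stand; what a row does not reach is not made up. A row lasts 1/10 s, in which the tool goes at most 50 mm and 8.59 degrees, less where a joint would pass 70% of its speed; a pose out of reach is approached as far as the arm can. A call is refused whole if a number of a shift passes 50 or a number of a turn 0.15, either way. A call with a gripper value outside its range is refused whole. The fingers move at their own pace and stop on an object; "grip_force" is the grip in N (left out, the last holds). Time passes only in rows, so rows that do not move let the fingers close. It gives the time, the measured TCP pose, the force and the opening at its end, in the units of the state.
- bot.read_state(): the state, without advancing time (a new reading comes with each control period).
- bot.get_image(name): name is "scene" or "side" or "wrist"; returns a dict with "img" (480x640x3 uint8, red, green, blue), "camera_matrix" (3x3 intrinsics, pixels), "R" (3x3) and "t" (3): a world point X has camera coordinates R X + t. Camera axes: x right, y down, z forward; pixel columns grow to the right and rows downward; lengths in mm; the calibration is good to about 2 mm. A picture is of the moment at which its call begins. There is no depth.
- bot.finish_job(): hands the job in, once; it reports no verdict.
Trained networks look in a picture, given as the dict that the camera call returned (one of the last four; its "shot" number tells which), for a name from the list of things; names that differ only in an ending like _2 or _b are one class to them, and where a whole thing is asked for, a point or a joint stands for the part that bears it (a point fixed in the world has none). Each returns a list of dicts, best first, with "p" (0 to 1); they miss things now and then, are a little off and sometimes report something else, mostly with a low value. They report only what shows in the picture. A call takes as long as a camera call. They do not tell look-alikes from the thing itself.
- bot.boxes_of(picture, query): "box" ([left, top, right, bottom] in pixels, round what is visible of it).
- bot.cut_out(picture, query): "region" (480x640 bool, what is visible of it) and "box" ([left, top, right, bottom] in pixels, round what is visible of it).
The state is a dict: "clock": time; "joints": joint angles; "qd": joint speeds; "tau": joint torques, N m; "tool_pos": TCP position; "tool_rot": TCP orientation; "contact_force": force on the tool from outside, world axes, zero at the start; "torque": the same for the moment, N m; "opening": opening from 0.0 (shut) to 1.0 (fully open).
Only numpy, scipy, OpenCV 4.12 (cv2) and the standard library are available. Lean on these libraries where they do the work, as an engineer would, in place of code of your own. Each camera call takes 0.05 s, during which the arm holds its last target.

TASK

A rubber stopper and a small capped vial have been left on the optical bench between the lamp and the detector: put the stopper in the round steel dish and the vial in the rectangular white tray. Then take the long glass cell by its two frosted faces only, never touching its clear end windows with the fingers, and hold it upright and still in the light path, about midway between lamp and detector and centred on the beam, with its clear windows facing them. The program finishes while still holding the cell there in the air; leave everything else where it stands.

Things in the scene. Friction and masses are not known exactly. Their poses are not given: they have to be found in the camera images.
- stopper_center (a point): Cream rubber stopper, a solid cone frustum standing on its narrow end: 22 mm diameter at the foot, 30 mm at the top, 32 mm tall. The point is its centre, 16 mm above its foot. It starts on the optical bench's base plate, in the gap between lamp and detector, 60 mm or more from the vial across the beam; either may be on either side.
- vial_center (a point): Closed clear glass vial with a white screw cap, an upright cylinder 24 mm in diameter and 50 mm tall. The point is its centre, 25 mm above its foot. It starts on the base plate beside the stopper.
- dish_floor (a point): Round open stainless steel dish, fixed: 120 mm outer diameter at the rim, 104 mm at the foot, wall 3 mm, rim 35 mm above the table. The point is the centre of its inner floor, 4 mm above the table. Dish, tray, cell stand and beaker share four places, two on each side of the optical bench, in any order.
- tray_floor (a point): Rectangular open white plastic tray, fixed: outside 130 mm along its x, 100 mm along its y, 35 mm tall, walls 4 mm. The point is the centre of its inner floor, 4 mm above the table; axes are the tray's.
- cell_center (a point): Long glass cell (closed empty cuvette), 40 mm along its x, 20 mm along y, glass 44 mm tall, with a 5 mm high white lid. Frosted faces: the whitish long sides at y = +10 and -10 mm, 36 mm wide, gripped 20 mm across. Clear windows: the narrow ends at x = +20 and -20 mm. The point is the centre of the glass, 22 mm above its foot; z is up. 40 to 85 g.
- stand: Fixed grey slab, 150 mm along its x, 90 mm along its y, 20 mm high; origin at the centre of its underside. The long cell stands on it near its -x end, its own x within about 15 degrees of the slab's.
- short_cell: Short square glass cell, 20 x 20 mm and 49 mm tall, loose on the slab near its +x end, some 80 mm from the long cell; leave it alone. Origin at the centre of its underside.
- beaker: Empty glass beaker, 68 mm across and 85 mm tall, loose on the table; leave it alone. Origin at the centre of its underside.
- beam_mid (a point): Middle of the light path, 100 mm above the table. Its x is the level beam, from lamp (-x, near the robot) to detector (+x); z up. Ends of the two black tubes (44 mm diameter, on the beam): 85 mm each side of the point. Their white housings reach 135 mm above the table. Fixed base plate below: 330 x 130 mm, top 20 mm above the table.
There are look-alikes about, which are no part of the job. Of the things that look like the part that bears stopper_center, the smaller one is meant. What is shaped like the part that bears tray_floor but purple is not meant.

How it is judged:
By the outcome, as a careful person would: the job done as asked, in the order asked, and still so for the second after the job is handed in, while the arm keeps its last pose, push and grip.
It also fails if it takes over 67 s, if anything falls off the work surface, if the arm or the gripper's body presses on something with over 40 N, if the wrist force passes 120 N, or if a joint passes its speed limit or range.

## Working session

There is one attempt and no reset: what is moved stays moved. The work goes in short steps, Python scripts to look and compute and a tool call to move; the robot and the scene stay as the last step left them, time stands still between calls to the robot, and variables do not carry over. Pictures are saved under pics/ and viewed, and the job is handed in when it is done.

Besides the shell and the picture viewer there is one more tool, called by a JSON object that holds its "op" and its "data", one argument or row to a line. step_arm: Moves the arm, as the interface text tells. Its arguments: {"type":"object","properties":{"series":{"type":"array"},"grip_force":{"type":"number"}},"required":["series"]}

```bash
ls; mkdir -p pics
python3 - <<'E'
from bench import bot
import cv2
s=bot.read_state();print(s);print(bot.pinch_z)
for n in ["scene","side","wrist"]:
    p=bot.get_image(n);cv2.imwrite(f"pics/{n}0.png",p["img"][:,:,::-1]);print(n,p["camera_matrix"],p["R"],p["t"],p["shot"])
    for q in ["stopper_center","vial_center","dish_floor","tray_floor","cell_center","stand","short_cell","beaker"]:
        try:print(n,q,[([round(float(v)) for v in b["box"]],round(b["p"],2)) for b in bot.boxes_of(p,q)[:4]])
        except Exception as e: print(n,q,e)
E
```

```text
pics
{'clock': 0.0, 'joints': array([-0.07669669,  0.60011706, -0.00256995,  1.60012705,  0.00179096,
        0.94292454, -0.07979247]), 'qd': array([-1.15756158e-03,  1.15538681e-04,  7.45523418e-05, -1.55712022e-04,
        6.34588213e-04,  6.67483569e-04, -1.47141874e-04]), 'tau': array([-9.47821900e-04, -7.76440001e+01,  1.56451017e+00, -2.58004493e+01,
        1.21808253e-02,  8.94789293e-03,  3.55701900e-05]), 'tool_pos': array([ 7.24463482e+02, -4.95871401e-03,  1.93723462e+02]), 'tool_rot': array([-0.49965794, -0.49955726, -0.50038148,  0.50040269]), 'contact_force': array([ 0.18022719, -0.3537921 ,  0.04447161]), 'torque': array([ 0.00349726, -0.067161  ,  0.01296565]), 'opening': 0.9980066724669171}
-18.700000000000003
scene [[512.54517059   0.         334.9548863 ]
 [  0.         512.54517059 248.16885926]
 [  0.           0.           1.        ]] [[-0.65330395  0.75706318 -0.00702075]
 [ 0.45050057  0.38127091 -0.80726807]
 [-0.60847612 -0.53055427 -0.59014318]] [ 374.88088333 -116.71680287 1304.41285477] 1
scene stopper_center [([309, 249, 328, 272], 0.67), ([321, 285, 
[... 1059 characters left out ...]
.52)]
side beaker [([248, 164, 275, 205], 0.88)]
wrist [[362.94541569   0.         325.01761207]
 [  0.         362.94541569 232.96655801]
 [  0.           0.           1.        ]] [[ 9.99999262e-01  8.42586549e-04 -8.75515557e-04]
 [ 1.06271071e-03 -9.55824758e-01  2.93935201e-01]
 [-5.89173599e-04 -2.93935914e-01 -9.55824948e-01]] [-724.68160532  -38.34192405  380.0790748 ] 3
wrist stopper_center [([125, 221, 171, 255], 0.68), ([60, 296, 118, 352], 0.65)]
wrist vial_center [([63, 152, 124, 186], 0.68)]
wrist dish_floor []
wrist tray_floor [([200, 353, 272, 433], 0.68)]
wrist cell_center [([0, 401, 14, 414], 0.42)]
wrist stand [([1, 358, 39, 405], 0.61)]
wrist short_cell []
wrist beaker []
```

View pics/scene0.png

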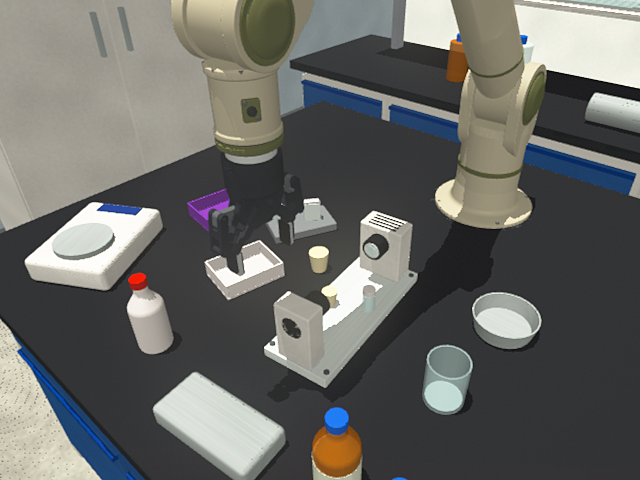

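View pics/side0.png

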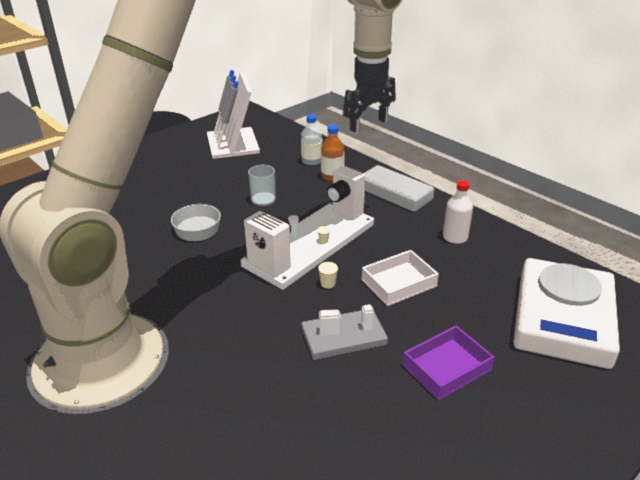

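View pics/wrist0.png

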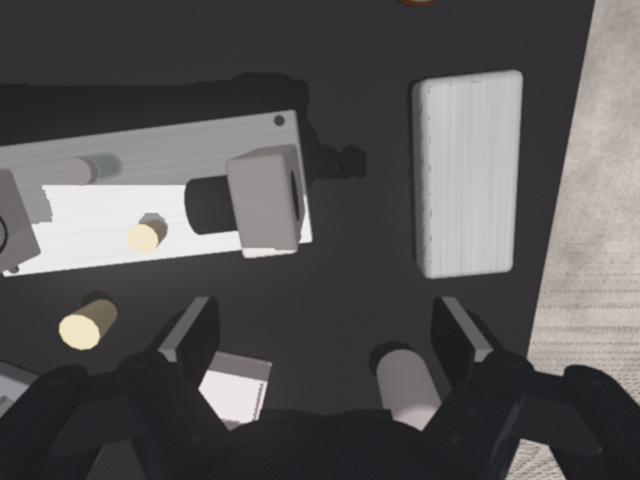

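```bash
cat > h.py <<'E'
import numpy as np, cv2
from scipy.optimize import least_squares
from scipy.spatial.transform import Rotation as Ro
CAM={"scene":(512.54517059,334.9548863,248.16885926,[[-0.65330395,0.75706318,-0.00702075],[0.45050057,0.38127091,-0.80726807],[-0.60847612,-0.53055427,-0.59014318]],[374.88088333,-116.71680287,1304.41285477]),
"side":(619.01653974,317.86325296,240.1469911,[[0.73751689,-0.67528664,-0.00753557],[-0.3951651,-0.42247869,-0.81569375],[0.54764348,0.60456572,-0.57843488]],[-415.02212419,222.54786921,1174.22634893]),
"wrist0":(362.94541569,325.01761207,232.96655801,[[9.99999262e-01,8.42586549e-04,-8.75515557e-04],[1.06271071e-03,-9.55824758e-01,2.93935201e-01],[-5.89173599e-04,-2.93935914e-01,-9.55824948e-01]],[-724.68160532,-38.34192405,380.0790748])}
def cam(c):
    if isinstance(c,str): f,cx,cy,R,t=CAM[c]; return np.array([[f,0,cx],[0,f,cy],[0,0,1]]),np.array(R),np.array(t)
    return np.array(c["camera_matrix"]),np.array(c["R"]),np.array(c["t"])
def proj(c,X):
    K,R,t=cam(c); p=(np.atleast_2d(X)@R.T+t)@K.T; return p[:,:2]/p[:,2:]
def plane(c,uv,z):
    K,R,t=cam(c); d=R.T@np.linalg.solve(K,[uv[0],uv[1],1]); o=-R.T@t; return o+d*(z-o[2])/d[2]
def tri(obs):
    f=lambda X:np.concatenate([(proj(c,X)[0]-uv) for c,uv in obs])
    r=least_squares(f,[700,0,20]); return r.x,np.abs(r.fun).max()
def cyl(p,r0,r1,h):  # points of frustum, foot p
    a=np.linspace(0,2*np.pi,40); 
    return np.vstack([np.c_[p[0]+r*np.cos(a),p[1]+r*np.sin(a),0*a+p[2]+z] for r,z in((r0,0),(r1,h))])
def pbox(c,P):
    q=proj(c,P); return np.r_[q.min(0),q.max(0)]
def fitbox(obs,gen,x0):
    f=lambda x:np.concatenate([(pbox(c,gen(x))-b) for c,b in obs])
    r=least_squares(f,x0,loss="soft_l1",f_scale=2); return r.x,np.round(f(r.x),1)
E
python3 - <<'E'
from h import *
for n,b in [("scene",(170,180,570,420)),("side",(160,150,500,400))]:
    im=cv2.imread(f"pics/{n}0.png"); 
    c=im[b[1]:b[3],b[0]:b[2]]; s=800/c.shape[1]; s=min(s,600/c.shape[0]); print(n,s)
    cv2.imwrite(f"pics/{n}0z.png",cv2.resize(c,None,fx=s,fy=s,interpolation=cv2.INTER_CUBIC))
g=lambda r0,r1,h,z:(lambda x:cyl([x[0],x[1],z],r0,r1,h))
print("stopper",fitbox([("scene",[321,285,337,308]),("side",[319,223,331,246])],g(11,15,32,20),[600,0]))
print("stopper w",fitbox([("wrist0",[125,221,171,255])],g(11,15,32,20),[600,0]))
print("stopperC2",fitbox([("scene",[309,249,328,272]),("side",[320,264,336,291]),("wrist0",[60,296,118,352])],g(11,15,32,0),[600,0]))
print("vial",fitbox([("scene",[364,285,376,313]),("side",[288,216,300,242]),("wrist0",[63,152,124,186])],g(12,12,50,20),[600,0]))
print("dish",fitbox([("scene",[470,292,540,350]),("side",[172,202,217,241])],g(52,60,35,0),[600,0]))
print("beaker",fitbox([("scene",[420,348,472,413]),("side",[248,164,275,205])],g(34,34,85,0),[600,0]))
def box(x,L,W,H,z):
    c,s=np.cos(x[2]),np.sin(x[2])
    return np.array([[x[0]+c*a-s*b,x[1]+s*a+c*b,zz] for a in(-L/2,L/2) for b in(-W/2,W/2) for zz in (z,z+H)])
print("tray",fitbox([("scene",[206,241,286,297])],lambda x:box(x,130,100,35,0),[750,-200,0]))
print("stand",fitbox([("side",[300,312,388,360])],lambda x:box(x,150,90,20,0),[600,-200,0]))
E
```

```text
scene 2.0
side 2.3529411764705883
stopper (array([554.78478494, -31.64039481]), array([-0.5,  0.5, -0.4, -0.5, -1.1,  2.4, -0.1, -3. ]))
stopper w (array([554.63106376, -30.95315   ]), array([ 1.8, -0.7, -2.1,  0.6]))
stopperC2 (array([ 465.34003409, -138.42446484]), array([  2.5,   1.7,  -2.2,  -1.8,   0.9,   5. ,  -1.2,  -2.9,   9.2,
        10. ,  -7.3, -10.2]))
vial (array([518.2574308 ,  35.28787109]), array([-1.8, -0.5,  0.1,  0.6,  0.1, -2. , -1. , -4.6, -0.4,  0.3, -0.3,
        0.1]))
dish (array([382.48092615, 240.17734214]), array([ 1.1,  0.2,  0.1, -0.8, -0.4,  1.1,  4.5, -0.9]))
beaker (array([586.25925581, 238.18306161]), array([ 1. , -3.9,  0.1,  1.9,  0.5,  0.1,  1.5,  0.5]))
tray (array([ 580.33579766, -235.78651219, -755.24000489]), array([-0.4,  0.1,  0.4, -0.2]))
stand (array([ 373.37570811, -279.40578469,  131.37968641]), array([ 1.3, -0.6, -1.2,  0.7]))
```

View pics/scene0z.png

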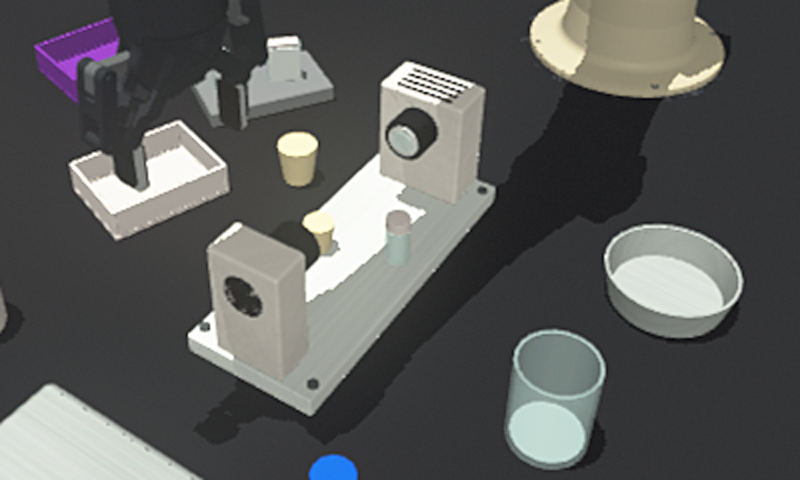

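View pics/side0z.png

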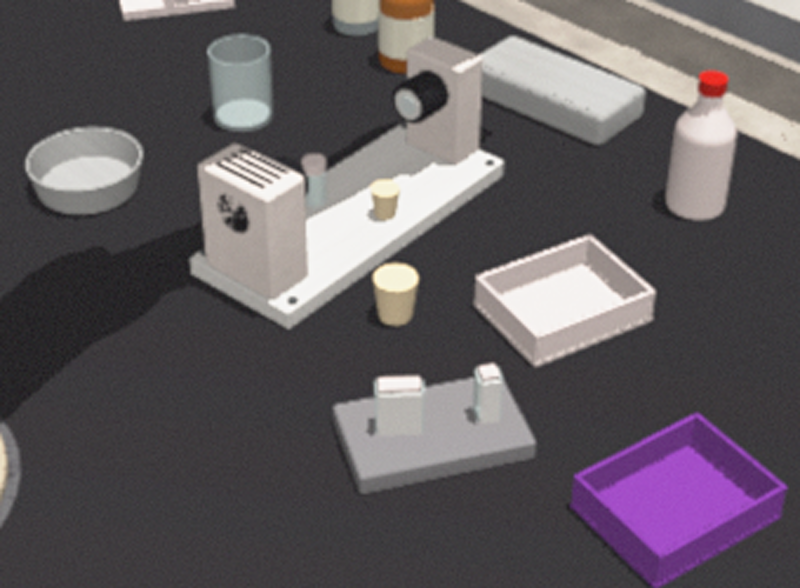

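Run:
```python
from h import *
im=cv2.imread("pics/side0.png")
def z(b,s,n):
    cv2.imwrite(n,cv2.resize(im[b[1]:b[3],b[0]:b[2]],None,fx=s,fy=s,interpolation=cv2.INTER_CUBIC))
z((295,295,395,365),8,"pics/s_stand.png")
z((235,150,385,290),5,"pics/s_bench.png")
z((355,245,445,310),8,"pics/s_tray.png")
im=cv2.imread("pics/scene0.png")
z((260,190,420,385),3,"pics/c_bench.png")
```

```text
(no output)
```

View pics/s_stand.png

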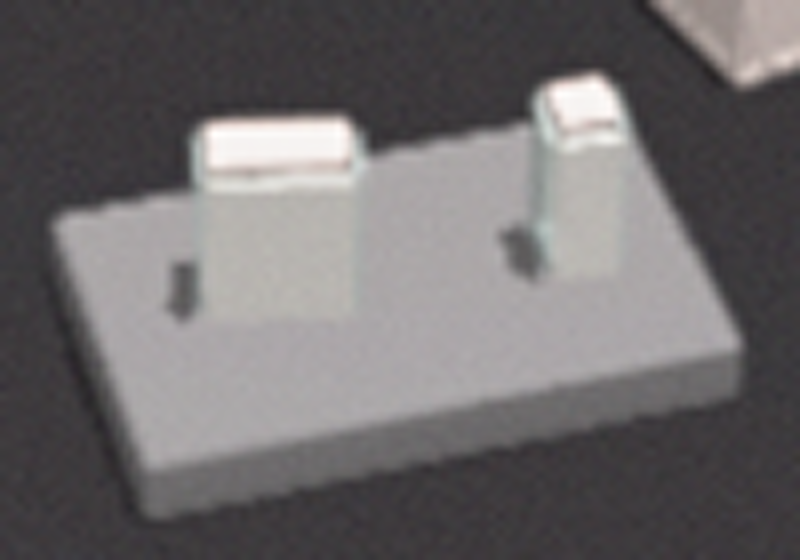

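View pics/s_bench.png

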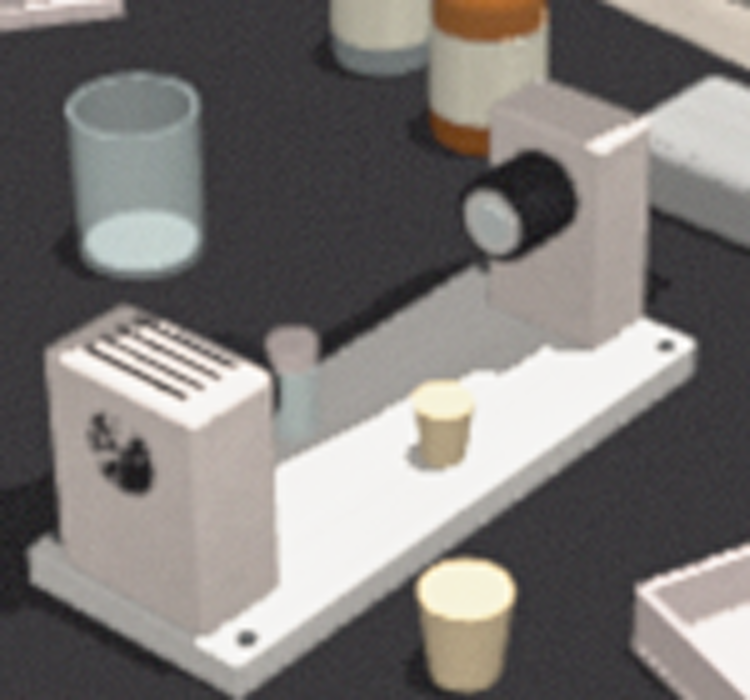

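View pics/s_tray.png

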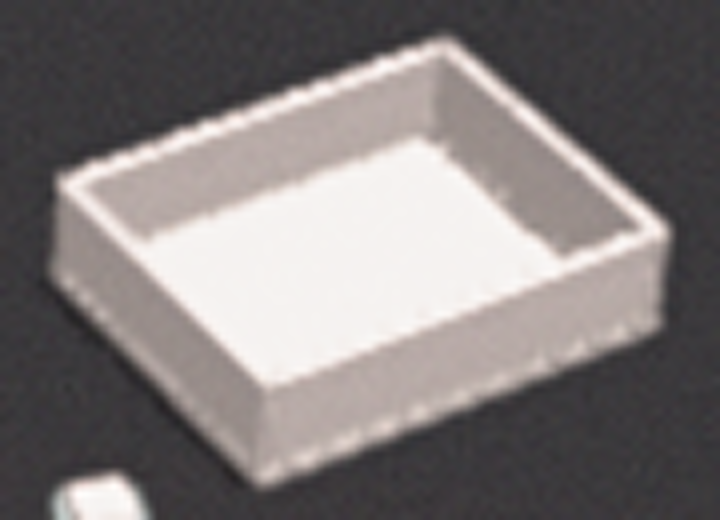

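View pics/c_bench.png

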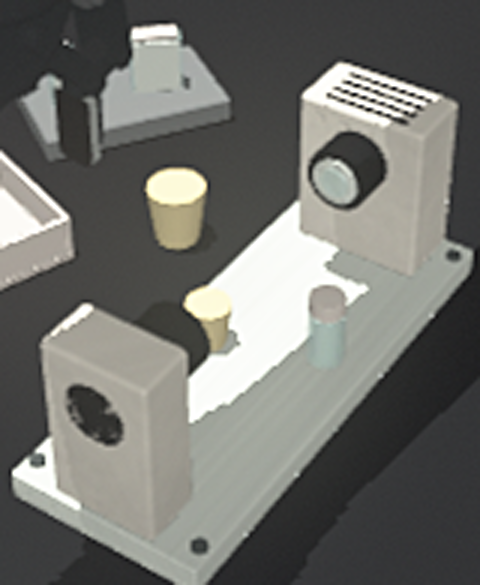

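```bash
cat > m.py <<'E'
from h import *
def pts(n,off,s,l): return [(n,(np.array(p)+.5)/s-.5+off) for p in l]
side=lambda o,s,l:pts("side",np.array(o),s,l)
scn=lambda o,s,l:pts("scene",np.array(o),s,l)
def rectfit(obs,L,W,z,x0):
    # obs: (cam,uv), idx corner (sx,sy)
    def f(x):
        c,s=np.cos(x[2]),np.sin(x[2]);o=[]
        for (cm,uv),(a,b,zz) in obs:
            X=[x[0]+c*a*L/2-s*b*W/2,x[1]+s*a*L/2+c*b*W/2,zz]; o.append(proj(cm,X)[0]-uv)
        return np.concatenate(o)
    r=least_squares(f,x0); return np.round(r.x,3),np.round(r.fun,1)
E
python3 - <<'E'
from m import *
for nm,o,s,l,z in [("stand",(295,295),8,[(55,218),(148,470),(740,350)],20),("cell lid",(295,295),8,[(205,120),(352,120),(352,168),(205,172)],69),("cellfoot",(295,295),8,[(203,318),(352,318)],20),("plate",(235,150),5,[(32,548),(240,672),(695,345)],20),("tray",(355,245),8,[(62,182),(447,38),(668,230),(262,388)],35)]:
    print(nm,[np.round(plane(*q,z)[:2],1).tolist() for q in side(o,s,l)])
print("plate sc",[np.round(plane(*q,20)[:2],1).tolist() for q in scn((260,190),3,[(472,250),(205,575),(14,475)])])
print("det tube",plane(*side((235,150),5,[(492,222)])[0],100),"lamp tube",plane(*scn((260,190),3,[(336,181)])[0],100))
E
```

```text
stand [[332.2, -204.0], [291.7, -283.0], [421.7, -349.9]]
cell lid [[346.7, -243.2], [372.3, -267.0], [360.6, -279.1], [334.4, -256.6]]
cellfoot [[335.2, -254.7], [361.4, -279.1]]
plate [[368.0, 42.7], [380.2, -88.4], [705.8, -46.7]]
tray [[531.4, -176.9], [657.6, -204.7], [634.4, -301.5], [507.2, -271.7]]
plate sc [[369.5, 44.6], [694.1, 89.2], [711.4, -41.6]]
det tube [621.72690704  10.33776994 100.        ] lamp tube [454.41836906  -9.94503238 100.        ]
```

```bash
cat > st.py <<'E'
from h import *
from bench import bot
import sys
def show(tx=None,ty=None,tz=None,yaw=None):
    s=bot.read_state(); q=np.array(s["tool_rot"]); R=Ro.from_quat([q[1],q[2],q[3],q[0]]).as_matrix(); p=s["tool_pos"]
    print("t",s["clock"],"pos",np.round(p,1),"open",round(s["opening"]*85.4,1),"F",np.round(s["contact_force"],1))
    print("R",np.round(R,3).tolist(), "yaw y-axis",round(np.arctan2(R[1,1],R[0,1]),3))
    if tx is not None:
        d=np.array([tx,ty,tz])-p; print("need tool shift",np.round(R.T@d,1))
    return s,R,p
if __name__=="__main__": show(*[float(a) for a in sys.argv[1:4]])
E
python3 st.py 554.7 -31.3 150
```

```text
t 1.35 pos [725.   -0.  194.5] open 85.1 F [-0.4 -0.1 -0.2]
R [[-0.0, 1.0, -0.0], [-0.0, -0.0, -1.0], [-1.0, -0.0, 0.0]] yaw y-axis -0.0
need tool shift [  44.6 -170.3   31.3]
```

{"op": "step_arm", "data": {
  "series": [
    [[0,-43,8],0,60],
    [[0,-43,8],0,60],
    [[0,-43,8],0,60],
    [[0,-41,7],0,60],
    [[20,0,0],0,60],
    [[20,0,0],0,60],
    [[0,0,0],0,60]
  ],
  "grip_force": 30
}}

```text
clock: 2.05
tool_pos: [548.6, -32.1, 153.8]
tool_rot: [0.501, 0.501, 0.499, -0.499]
contact_force: [-0.1, 0.3, 0.2]
opening: 0.701
```

Run:
```python
from st import *
show(554.7,-31.3,25)
p=bot.get_image("wrist");cv2.imwrite("pics/w1.png",p["img"][:,:,::-1])
for q,r0,r1,h in [("stopper_center",11,15,32),("vial_center",12,12,50)]:
    for b in bot.boxes_of(p,q)[:3]:
        print(q,np.round(b["box"]),round(b["p"],2),fitbox([(p,b["box"])],lambda x:cyl([x[0],x[1],20],r0,r1,h),[540,0]))
```

```text
t 2.05 pos [548.6 -32.1 153.8] open 59.9 F [-0.1  0.3  0.2]
R [[0.003, 1.0, 0.0], [0.0, 0.0, -1.0], [-1.0, 0.003, -0.0]] yaw y-axis 0.0
need tool shift [128.8   5.7  -0.8]
stopper_center [252. 290. 264. 339.] 0.81 (array([ 491.43490811, -124.11229772]), array([-9.8,  3.2, 13.2, -2.6]))
stopper_center [313. 196. 351. 233.] 0.7 (array([554.08591105, -28.62120514]), array([ 0.2, -0.8, -0.2,  0.8]))
vial_center [265. 115. 304. 151.] 0.67 (array([518.9123178 ,  35.61394765]), array([ 0.4, -0. , -0.5,  0. ]))
```

View pics/w1.png

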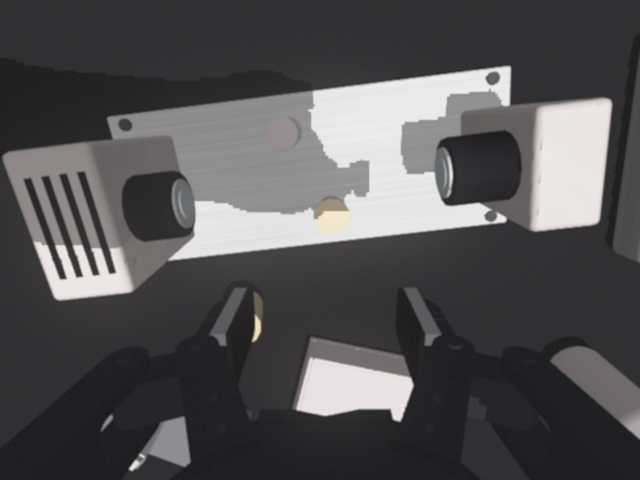

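The wrist view shows the small stopper at px (332,215) and the vial at (283,132), both between the tubes; this agrees with the earlier fits within 2–3 mm.

{"op": "step_arm", "data": {
  "series": [
    [[30,6,-2.5],0,60],
    [[35,0,0],0,60],
    [[35,0,0],0,60],
    [[15,0,0],0,60],
    [[8,0,0],0,60],
    [[0,0,0],0,60]
  ]
}}

```text
clock: 2.8
tool_pos: [567.5, -28.1, 34.8]
tool_rot: [0.505, 0.505, 0.495, -0.494]
contact_force: [0.8, 0.2, 0.7]
opening: 0.703
```

```bash
python3 st.py 554.4 -29.5 25
```

```text
t 2.8 pos [567.5 -28.1  34.8] open 60.0 F [0.8 0.2 0.7]
R [[0.021, 1.0, 0.001], [0.001, 0.001, -1.0], [-1.0, 0.021, -0.001]] yaw y-axis 0.001
need tool shift [  9.5 -13.3   1.4]
```

{"op": "step_arm", "data": {
  "series": [
    [[0,-7,0.7],0,60],
    [[0,-6,0.7],0,60],
    [[0,0,0],0,60],
    [[5,0,0],0,60],
    [[4,0,0],0,60],
    [[0,0,0],0,60]
  ]
}}

```text
clock: 3.4
tool_pos: [556.3, -29.8, 29.2]
tool_rot: [0.507, 0.507, 0.493, -0.493]
contact_force: [-0.4, -0.3, 0.4]
opening: 0.703
```

```bash
python3 st.py 554.4 -29.5 25
```

```text
t 3.4 pos [556.3 -29.8  29.2] open 60.0 F [-0.4 -0.3  0.4]
R [[0.028, 1.0, 0.001], [0.001, 0.001, -1.0], [-1.0, 0.028, -0.001]] yaw y-axis 0.001
need tool shift [ 4.1 -2.  -0.3]
```

{"op": "step_arm", "data": {
  "series": [
    [[4,-2,0],0,60],
    [[0,0,0],0,20],
    [[0,0,0],0,20],
    [[0,0,0],0,20],
    [[0,0,0],0,20],
    [[0,0,0],0,20]
  ]
}}

```text
clock: 4.0
tool_pos: [554.4, -29.7, 24.4]
tool_rot: [0.507, 0.507, 0.494, -0.493]
contact_force: [0.4, 0.4, -0.4]
opening: 0.234
```

```bash
python3 st.py 554.4 -29.5 25
```

```text
t 4.0 pos [554.4 -29.7  24.4] open 20.0 F [ 0.4  0.4 -0.4]
R [[0.027, 1.0, 0.001], [0.001, 0.001, -1.0], [-1.0, 0.027, -0.001]] yaw y-axis 0.001
need tool shift [-0.6  0.  -0.2]
```

Run:
```python
from st import *
a=[bot.get_image(n)["img"] for n in("side","scene","wrist")]
c=[cv2.resize(a[0][150:290,235:385],(400,373)),cv2.resize(a[1][200:340,260:410],(400,373))]
cv2.imwrite("pics/g1.png",np.hstack(c)[:,:,::-1]);cv2.imwrite("pics/g1w.png",a[2][:,:,::-1])
```

```text
(no output)
```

View pics/g1.png

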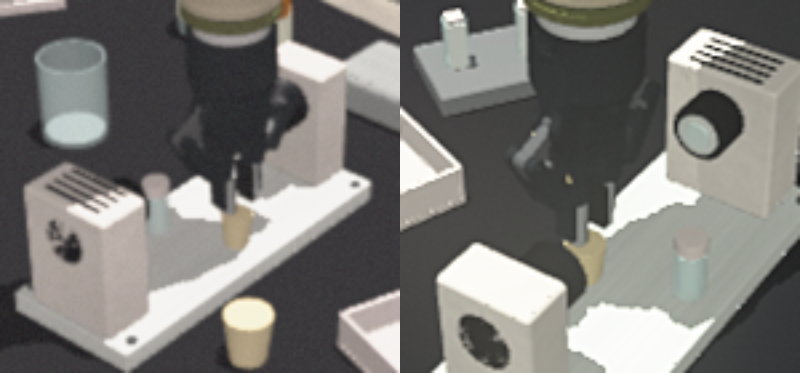

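View pics/g1w.png

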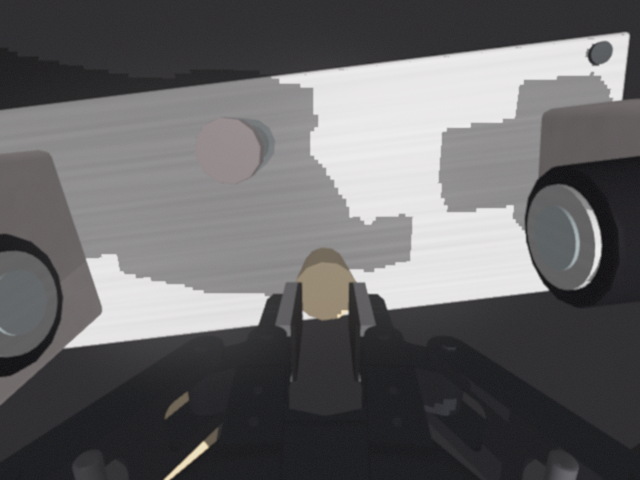

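{"op": "step_arm", "data": {
  "series": [
    [[0,0,0],0,5],
    [[0,0,0],0,5],
    [[0,0,0],0,5],
    [[0,0,0],0,5]
  ],
  "grip_force": 30
}}

```text
clock: 4.55
tool_pos: [554.4, -29.7, 24.5]
tool_rot: [0.507, 0.507, 0.494, -0.493]
contact_force: [-0.8, 0.2, 0.4]
opening: 0.054
```

Run:
```python
from st import *
show()
p=bot.get_image("wrist")
cv2.imwrite("pics/g2w.png",p["img"][:,:,::-1])
for b in bot.boxes_of(p,"stopper_center")[:3]:
        print(np.round(b["box"]),round(b["p"],2),fitbox([(p,b["box"])],lambda x:cyl([x[0],x[1],20],11,15,32),[540,0]))
```

```text
t 4.55 pos [554.4 -29.7  24.5] open 4.7 F [-0.8  0.2  0.4]
R [[0.028, 1.0, 0.001], [0.001, 0.001, -1.0], [-1.0, 0.028, -0.001]] yaw y-axis 0.001
[185. 390. 210. 413.] 0.81 (array([ 493.77357499, -114.1118286 ]), array([-3.2, -8.5, 33.9, 49.5]))
[291. 246. 356. 320.] 0.75 (array([552.76700559, -28.69046979]), array([ 0.1,  0.2, -0.1, -0.2]))
```

View pics/g2w.png

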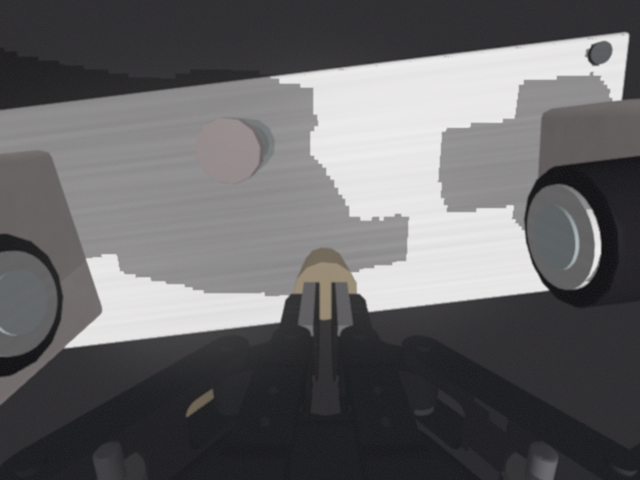

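Run:
```python
from st import *
s,R,p=show()
outs=[]
for n in("side","scene"):
    P=bot.get_image(n); im=P["img"].copy()
    o=proj(P,p)[0]; x0,y0=int(o[0])-40,int(o[1])-45
    im=cv2.resize(im[y0:y0+75,x0:x0+80],None,fx=5,fy=5,interpolation=cv2.INTER_CUBIC)
    for X,col in [(p,(255,0,0)),(p-18.7*R[:,0],(0,255,0)),(np.array([554.4,-29.5,52]),(0,0,255)),(np.array([554.4,-29.5,20]),(255,0,255))]:
        q=(proj(P,X)[0]-[x0,y0])*5+2; cv2.circle(im,tuple(int(v) for v in q),3,col,-1)
    outs.append(im)
cv2.imwrite("pics/g3.png",np.hstack(outs)[:,:,::-1])
```

```text
t 4.65 pos [554.4 -29.7  24.5] open 5.2 F [ 0.4  0.1 -1.1]
R [[0.028, 1.0, 0.001], [0.001, 0.001, -1.0], [-1.0, 0.028, -0.001]] yaw y-axis 0.001
```

View pics/g3.png

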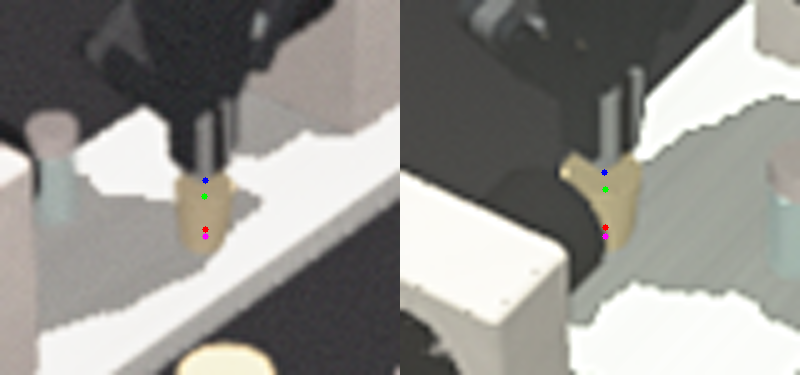

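Run:
```python
from st import *
s,R,p=show()
P=bot.get_image("wrist");K,Rc,t=cam(P)
for k in (-60,-50,-40,-30,-18.7,0): X=p+k*R[:,0]; print(k,proj(P,X)[0],(Rc@X+t)[2])
print(-Rc.T@t-p)
K,Rc,t=cam("wrist0");print(-Rc.T@t-[725,0,194.5])
# triangulate visible tip from side/scene
print(tri([("side",proj("side",p)[0]+(np.array([212,172])-[205,229])/5),("scene",proj("scene",p)[0]+(np.array([612,165])-[605,227])/5)]))
```

```text
t 4.75 pos [554.4 -29.7  24.5] open 4.5 F [ 0.3 -0.2  0.3]
R [[0.028, 1.0, 0.001], [0.001, 0.001, -1.0], [-1.0, 0.028, -0.001]] yaw y-axis 0.001
-60 [325.32501149 332.18207698] 136.30785436488685
-50 [325.32761248 318.36838116] 145.86628705178782
-40 [325.32989356 306.25373659] 155.42471973868876
-30 [325.33191032 295.54283553] 164.98315242558974
-18.7 [325.33392532 284.84133313] 175.78418136178783
0 [325.33676611 269.75404928] 193.65845048629262
[ -5.07975294  75.44991245 179.36115472]
[-5.42505653e-02  7.56813369e+01  1.79424633e+02]
(array([554.96814823, -28.43639536,  56.12540251]), np.float64(1.629134318626825))
```

{"op": "step_arm", "data": {
  "series": [
    [[0,0,0],0,60],
    [[0,0,0],0,60],
    [[0,0,0],0,60],
    [[0,0,0],0,60],
    [[6,-1,0],0,60],
    [[6,0,0],0,60],
    [[6,0,0],0,60],
    [[0,0,0],0,60]
  ]
}}

```text
clock: 5.6
tool_pos: [553.8, -29.6, 4.7]
tool_rot: [0.507, 0.507, 0.494, -0.493]
contact_force: [0.3, 0.0, 0.6]
opening: 0.7
```

```bash
cat > two.py <<'E'
from st import *
s,R,p=show()
outs=[]
for n in("side","scene"):
    P=bot.get_image(n); im=P["img"].copy()
    o=proj(P,p)[0]; x0,y0=int(max(0,min(560,int(o[0])-40))),int(max(0,min(400,int(o[1])-45)))
    im=cv2.resize(im[y0:y0+80,x0:x0+80],None,fx=5,fy=5,interpolation=cv2.INTER_CUBIC)
    for X,col in [(p,(255,0,0)),(p-30*R[:,0],(0,255,0))]:
        q=(proj(P,X)[0]-[x0,y0])*5+2; cv2.circle(im,tuple(int(v) for v in q),2,col,-1)
    outs.append(im)
cv2.imwrite("pics/%s.png"%sys.argv[1],np.hstack(outs)[:,:,::-1])
P=bot.get_image("wrist");cv2.imwrite("pics/%sw.png"%sys.argv[1],P["img"][:,:,::-1])
E
python3 two.py g4
```

```text
t 5.6 pos [553.8 -29.6   4.7] open 59.8 F [0.3 0.  0.6]
R [[0.027, 1.0, 0.001], [0.001, 0.001, -1.0], [-1.0, 0.027, -0.001]] yaw y-axis 0.001
```

View pics/g4.png

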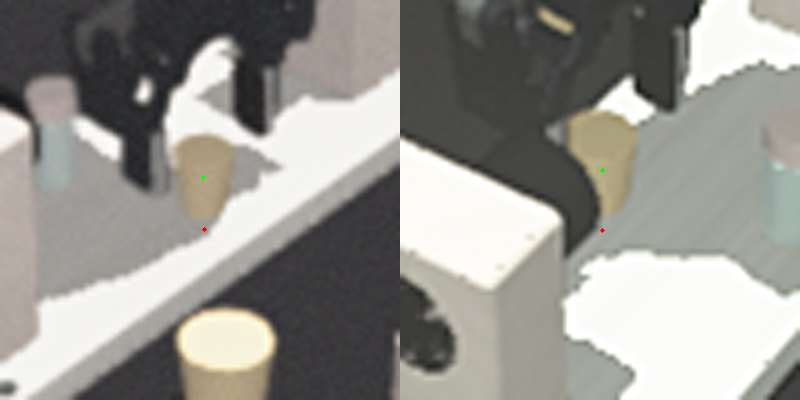

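View pics/g4w.png

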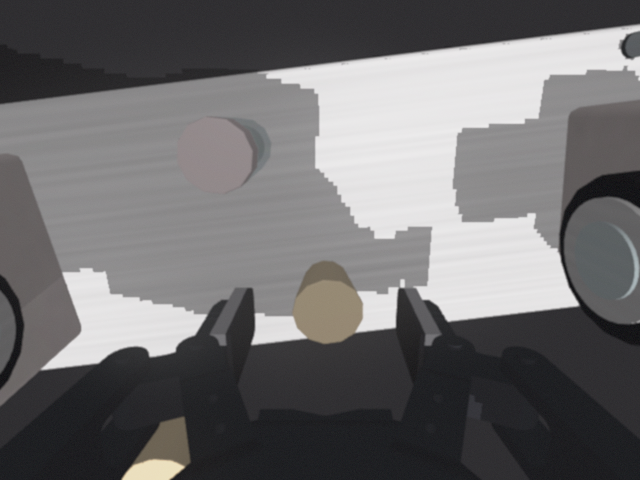

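{"op": "step_arm", "data": {
  "series": [
    [[4,0,0],0,60],
    [[4,0,0],0,60],
    [[0,0,0],0,5],
    [[0,0,0],0,5],
    [[0,0,0],0,5],
    [[0,0,0],0,5],
    [[0,0,0],0,5],
    [[0,0,0],0,5]
  ],
  "grip_force": 30
}}

```text
clock: 6.55
tool_pos: [554.8, -29.7, -2.4]
tool_rot: [0.507, 0.507, 0.493, -0.492]
contact_force: [0.5, -0.3, -0.2]
opening: 0.318
```

```bash
python3 two.py g5
```

```text
t 6.55 pos [554.8 -29.7  -2.4] open 27.1 F [ 0.5 -0.3 -0.2]
R [[0.03, 1.0, 0.001], [0.001, 0.001, -1.0], [-1.0, 0.03, -0.001]] yaw y-axis 0.001
```

View pics/g5.png

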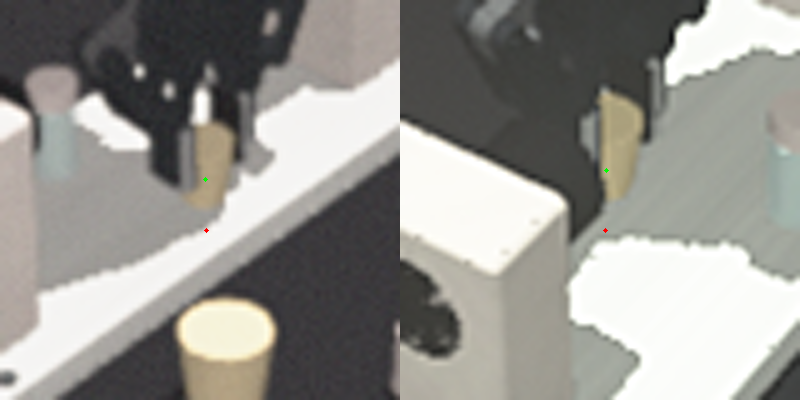

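{"op": "step_arm", "data": {
  "series": [
    [[-10,0,0],0,5],
    [[-20,0,0],0,5],
    [[-25,0,0],0,5],
    [[-25,0,0],0,5],
    [[-25,0,0],0,5],
    [[-25,0,0],0,5],
    [[-20,0,0],0,5],
    [[-10,0,0],0,5],
    [[0,0,0],0,5]
  ]
}}

```text
clock: 7.6
tool_pos: [548.7, -30.1, 168.2]
tool_rot: [0.507, 0.508, 0.493, -0.492]
contact_force: [0.0, -0.8, -1.2]
opening: 0.32
```

```bash
python3 st.py 382.5 240 160
```

```text
t 7.6 pos [548.7 -30.1 168.2] open 27.3 F [ 0.  -0.8 -1.2]
R [[0.03, 1.0, 0.0], [0.001, 0.0, -1.0], [-1.0, 0.03, -0.001]] yaw y-axis 0.0
need tool shift [   3.6 -166.3 -270.2]
```

{"op": "step_arm", "data": {
  "series": [
    [[0,-10,-15],0,5],
    [[0,-18,-29],0,5],
    [[0,-18,-29],0,5],
    [[0,-18,-29],0,5],
    [[0,-18,-29],0,5],
    [[0,-18,-29],0,5],
    [[0,-18,-29],0,5],
    [[0,-18,-29],0,5],
    [[0,-15,-25],0,5],
    [[0,-8,-15],0,5]
  ]
}}

```text
clock: 8.6
tool_pos: [381.7, 232.5, 155.8]
tool_rot: [0.505, 0.506, 0.492, -0.497]
contact_force: [0.3, -0.7, -0.1]
opening: 0.321
```

Run:
```python
from st import *
show(382.5,240,100)
p=bot.get_image("wrist");cv2.imwrite("pics/w2.png",p["img"][:,:,::-1])
for b in bot.boxes_of(p,"dish_floor")[:3]:
        print(np.round(b["box"]),round(b["p"],2),fitbox([(p,b["box"])],lambda x:cyl([x[0],x[1],0],52,60,35),[380,240]))
```

```text
t 8.6 pos [381.7 232.5 155.8] open 27.5 F [ 0.3 -0.7 -0.1]
R [[0.021, 1.0, -0.006], [-0.005, -0.006, -1.0], [-1.0, 0.021, 0.004]] yaw y-axis -0.006
need tool shift [55.7 -0.4 -7.7]
[248. 128. 394. 268.] 0.89 (array([381.02360849, 242.63202255]), array([ 1.6,  0.2, -1.7, -0.5]))
```

View pics/w2.png

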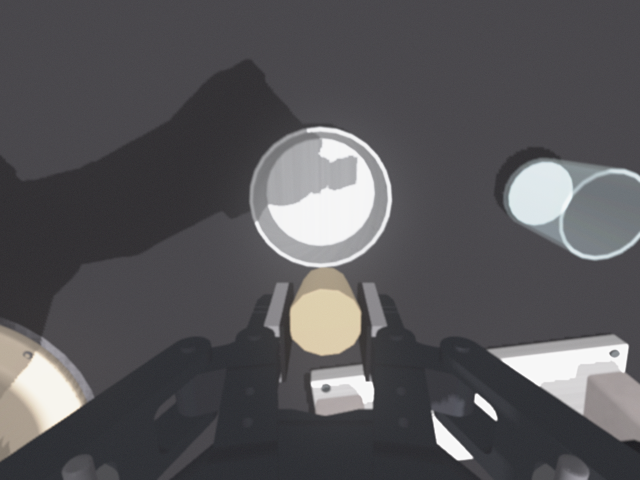

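{"op": "step_arm", "data": {
  "series": [
    [[10,0,-9],0,5],
    [[20,0,0],0,5],
    [[25,0,0],0,5],
    [[25,0,0],0,5],
    [[25,0,0],0,5],
    [[20,0,0],0,5],
    [[10,0,0],0,5],
    [[0,0,0],0,5]
  ]
}}

```text
clock: 9.5
tool_pos: [388.1, 238.2, 9.3]
tool_rot: [0.504, 0.507, 0.49, -0.5]
contact_force: [0.7, 0.0, -0.2]
opening: 0.323
```

```bash
python3 st.py 381.5 241.5 -16
```

```text
t 9.5 pos [388.1 238.2   9.3] open 27.6 F [ 0.7  0.  -0.2]
R [[0.021, 1.0, -0.012], [-0.007, -0.012, -1.0], [-1.0, 0.021, 0.006]] yaw y-axis -0.012
need tool shift [25.2 -7.2 -3.4]
```

{"op": "step_arm", "data": {
  "series": [
    [[10,-4,-2],0,5],
    [[8,-3,-2],0,5],
    [[5,0,0],0,5],
    [[0,0,0],0,5]
  ]
}}

```text
clock: 9.9
tool_pos: [382.9, 240.6, -13.0]
tool_rot: [0.503, 0.506, 0.489, -0.502]
contact_force: [-0.7, -0.4, -0.1]
opening: 0.319
```

```bash
python3 two.py d1
```

```text
t 9.9 pos [382.9 240.6 -13. ] open 27.2 F [-0.7 -0.4 -0.1]
R [[0.017, 1.0, -0.016], [-0.01, -0.016, -1.0], [-1.0, 0.017, 0.01]] yaw y-axis -0.016
```

View pics/d1.png

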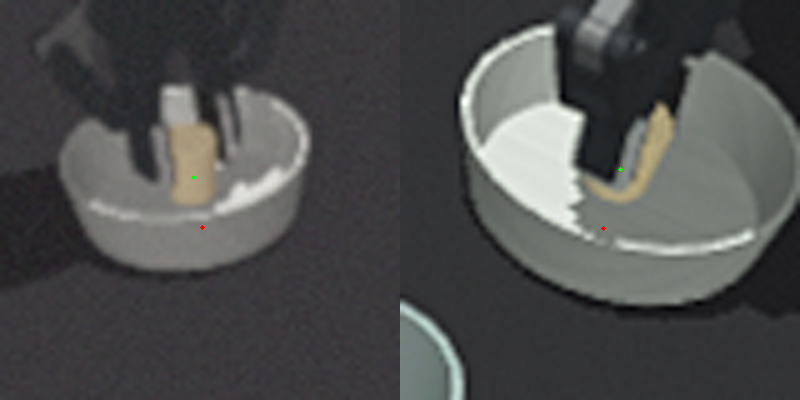

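The stopper is inside the dish, about 5 mm above its floor. I'll lower a little and release.

{"op": "step_arm", "data": {
  "series": [
    [[4,0,0],0,5],
    [[0,0,0],0,5],
    [[0,0,0],0,32],
    [[0,0,0],0,45],
    [[0,0,0],0,45],
    [[0,0,0],0,45],
    [[-10,0,0],0,45],
    [[-20,0,0],0,45],
    [[-25,0,0],0,45],
    [[-25,0,0],0,45]
  ]
}}

```text
clock: 11.05
tool_pos: [380.1, 241.3, 65.0]
tool_rot: [0.503, 0.504, 0.489, -0.503]
contact_force: [0.4, -0.4, -0.8]
opening: 0.526
```

{"op": "step_arm", "data": {
  "series": [
    [[-25,0,0],0,60],
    [[-25,0,0],0,60],
    [[-25,0,0],0,60],
    [[-20,0,0],0,60],
    [[-10,0,0],0,60],
    [[0,0,0],0,60]
  ]
}}

```text
clock: 11.65
tool_pos: [377.6, 242.5, 177.2]
tool_rot: [0.502, 0.505, 0.49, -0.502]
contact_force: [-0.3, -0.8, -0.1]
opening: 0.704
```

Run:
```python
from st import *
show(518.7,35.5,160)
p=bot.get_image("wrist");cv2.imwrite("pics/w3.png",p["img"][:,:,::-1])
```

```text
t 11.65 pos [377.6 242.5 177.2] open 60.1 F [-0.3 -0.8 -0.1]
R [[0.015, 1.0, -0.016], [-0.01, -0.016, -1.0], [-1.0, 0.016, 0.01]] yaw y-axis -0.016
need tool shift [ 21.5 144.  204.5]
```

View pics/w3.png

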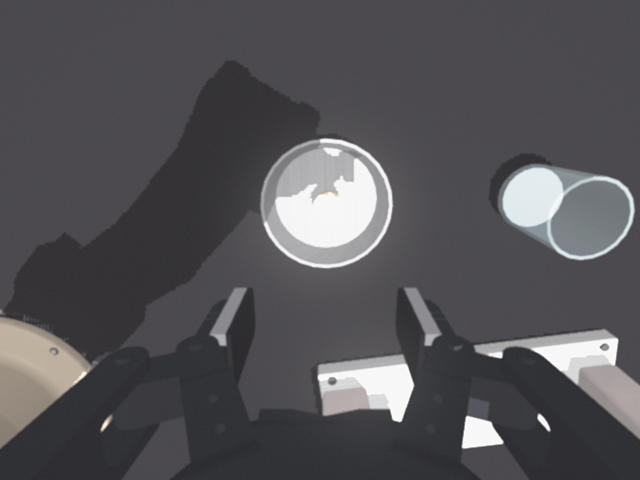

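{"op": "step_arm", "data": {
  "series": [
    [[0,8,12],0,60],
    [[0,16,23],0,60],
    [[0,16,23],0,60],
    [[0,16,23],0,60],
    [[0,16,23],0,60],
    [[0,16,23],0,60],
    [[0,16,23],0,60],
    [[0,16,23],0,60],
    [[0,15,20],0,60],
    [[0,9,11],0,60]
  ]
}}

```text
clock: 12.7
tool_pos: [517.4, 29.4, 166.9]
tool_rot: [-0.501, -0.497, -0.496, 0.506]
contact_force: [-0.2, -0.2, -0.2]
opening: 0.702
```

Run:
```python
from st import *
show(518.7,35.5,0)
p=bot.get_image("wrist");cv2.imwrite("pics/w4.png",p["img"][:,:,::-1])
for b in bot.boxes_of(p,"vial_center")[:3]:
        print(np.round(b["box"]),round(b["p"],2),fitbox([(p,b["box"])],lambda x:cyl([x[0],x[1],20],12,12,50),[518,35]))
```

```text
t 12.7 pos [517.4  29.4 166.9] open 59.9 F [-0.2 -0.2 -0.2]
R [[-0.004, 1.0, -0.006], [-0.014, -0.006, -1.0], [-1.0, -0.004, 0.014]] yaw y-axis -0.006
need tool shift [166.8   1.9  -8.4]
[312. 185. 341. 228.] 0.57 (array([518.15008906,  35.30424939]), array([-0.8,  0.9,  0.8, -0.8]))
```

View pics/w4.png

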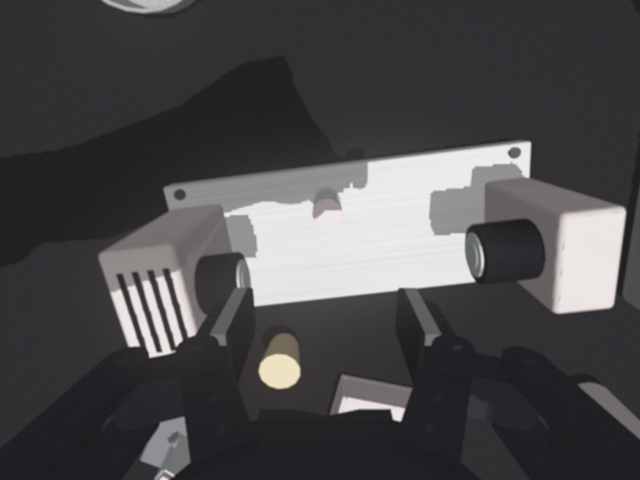

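{"op": "step_arm", "data": {
  "series": [
    [[10,1,-4],0,60],
    [[20,0.5,-2],0,60],
    [[22,0,0],0,60],
    [[22,0,0],0,60],
    [[20,0,0],0,60],
    [[15,0,0],0,60],
    [[5,0,0],0,60],
    [[0,0,0],0,60]
  ]
}}

```text
clock: 13.6
tool_pos: [511.7, 48.1, 44.4]
tool_rot: [-0.502, -0.494, -0.502, 0.502]
contact_force: [-0.3, -0.7, 0.4]
opening: 0.702
```

```bash
python3 st.py 518.4 35.5 -2
```

```text
t 13.6 pos [511.7  48.1  44.4] open 60.0 F [-0.3 -0.7  0.4]
R [[-0.009, 1.0, 0.008], [-0.008, 0.008, -1.0], [-1.0, -0.009, 0.008]] yaw y-axis 0.008
need tool shift [46.4  7.1 12.3]
```

{"op": "step_arm", "data": {
  "series": [
    [[0,4,6],0,60],
    [[0,3,6],0,60],
    [[0,0,0],0,60],
    [[0,0,0],0,60]
  ]
}}

```text
clock: 14.0
tool_pos: [520.2, 36.3, 46.3]
tool_rot: [0.503, 0.494, 0.502, -0.501]
contact_force: [-0.3, 0.1, -0.9]
opening: 0.701
```

```bash
python3 st.py 518.4 35.5 -2
```

```text
t 14.0 pos [520.2  36.3  46.3] open 59.9 F [-0.3  0.1 -0.9]
R [[-0.006, 1.0, 0.009], [-0.007, 0.009, -1.0], [-1.0, -0.006, 0.007]] yaw y-axis 0.009
need tool shift [48.3 -1.5  0.4]
```

{"op": "step_arm", "data": {
  "series": [
    [[8,-1,0.5],0,60],
    [[10,0,0],0,60],
    [[10,0,0],0,60],
    [[8,0,0],0,60],
    [[6,0,0],0,60],
    [[4,0,0],0,60],
    [[0,0,0],0,60],
    [[0,0,0],0,60]
  ]
}}

```text
clock: 14.8
tool_pos: [518.5, 35.4, -4.3]
tool_rot: [0.502, 0.494, 0.502, -0.501]
contact_force: [0.0, -0.2, 0.4]
opening: 0.707
```

```bash
python3 st.py 518.4 35.5 -2
```

```text
t 14.8 pos [518.5  35.4  -4.3] open 60.4 F [ 0.  -0.2  0.4]
R [[-0.007, 1.0, 0.009], [-0.007, 0.009, -1.0], [-1.0, -0.007, 0.007]] yaw y-axis 0.009
need tool shift [-2.3 -0.1 -0.1]
```

{"op": "step_arm", "data": {
  "series": [
    [[0,0,0],0,5],
    [[0,0,0],0,5],
    [[0,0,0],0,5],
    [[0,0,0],0,5],
    [[0,0,0],0,5],
    [[0,0,0],0,5]
  ]
}}

```text
clock: 15.4
tool_pos: [519.3, 35.3, -3.1]
tool_rot: [0.503, 0.495, 0.501, -0.501]
contact_force: [-0.4, 0.7, 0.5]
opening: 0.269
```

{"op": "step_arm", "data": {
  "series": [
    [[-8,0,0],0,5],
    [[-20,0,0],0,5],
    [[-25,0,0],0,5],
    [[-25,0,0],0,5],
    [[-25,0,0],0,5],
    [[-25,0,0],0,5],
    [[-20,0,0],0,5],
    [[-8,0,0],0,5],
    [[0,0,0],0,5],
    [[0,0,0],0,5]
  ]
}}

```text
clock: 16.4
tool_pos: [518.1, 36.3, 162.0]
tool_rot: [0.503, 0.494, 0.502, -0.501]
contact_force: [0.2, 0.1, -0.8]
opening: 0.272
```

```bash
python3 two.py v1; python3 st.py 582.6 -238.7 160
```

```text
t 16.4 pos [518.1  36.3 162. ] open 23.3 F [ 0.2  0.1 -0.8]
R [[-0.006, 1.0, 0.009], [-0.008, 0.009, -1.0], [-1.0, -0.006, 0.008]] yaw y-axis 0.009
t 16.55 pos [517.8  36.4 161.3] open 23.4 F [ 0.4 -1.1 -0.6]
R [[-0.008, 1.0, 0.01], [-0.008, 0.009, -1.0], [-1.0, -0.008, 0.008]] yaw y-axis 0.009
need tool shift [  3.1  62.2 275.7]
```

View pics/v1w.png

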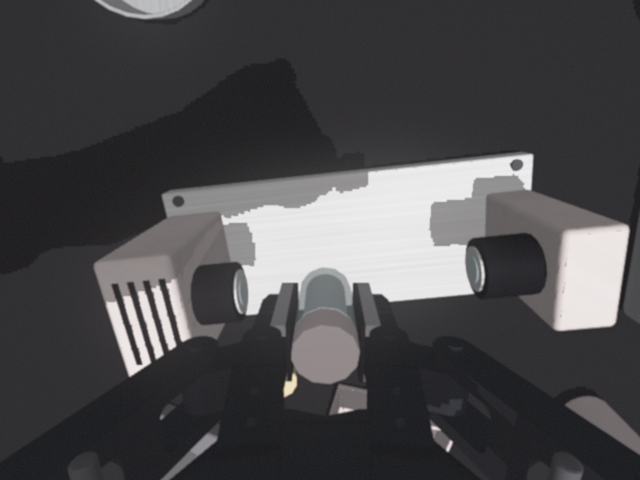

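The vial (px 325,330) is held. I'm carrying it to the tray.

{"op": "step_arm", "data": {
  "series": [
    [[0,3,14],0,5],
    [[0,7,30],0,5],
    [[0,7,30],0,5],
    [[0,7,30],0,5],
    [[0,7,30],0,5],
    [[0,7,30],0,5],
    [[0,7,30],0,5],
    [[0,7,30],0,5],
    [[0,4,15],0,5],
    [[0,0,0],0,5]
  ]
}}

```text
clock: 17.55
tool_pos: [574.8, -219.6, 154.3]
tool_rot: [0.499, 0.49, 0.506, -0.504]
contact_force: [-0.6, 0.5, -1.0]
opening: 0.273
```

Run:
```python
from st import *
show(582.6,-238.7,-14)
p=bot.get_image("wrist");cv2.imwrite("pics/w5.png",p["img"][:,:,::-1])
```

```text
t 17.55 pos [ 574.8 -219.6  154.3] open 23.3 F [-0.6  0.5 -1. ]
R [[-0.02, 1.0, 0.01], [-0.008, 0.01, -1.0], [-1.0, -0.021, 0.007]] yaw y-axis 0.01
need tool shift [168.2  11.   17.9]
```

View pics/w5.png

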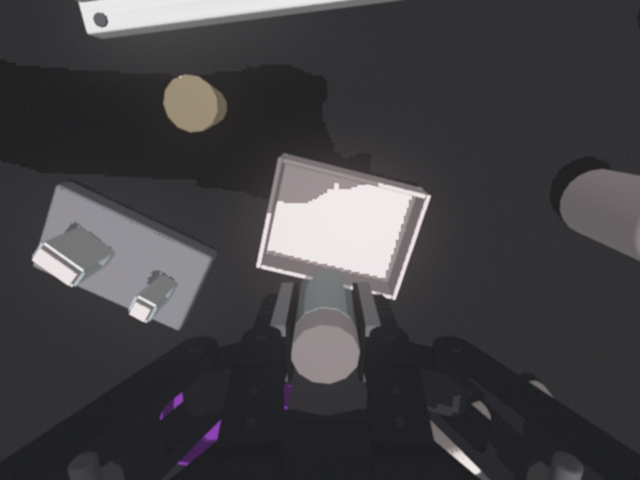

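Run:
```python
from st import *
p=bot.get_image("wrist");im=p["img"]
q=[plane(p,c,35) for c in [(283,155),(430,193),(395,298),(258,267)]];print(np.round(q,1),np.mean(q,0))
print("bigstand",[np.round(plane(p,c,20),1) for c in [(63,184),(216,252)]])
cv2.imwrite("pics/w5z.png",cv2.resize(im[175:340,20:225],None,fx=3.9,fy=3.6,interpolation=cv2.INTER_CUBIC)[:,:,::-1])
np.savez("w5.npz",K=p["camera_matrix"],R=p["R"],t=p["t"])
```

```text
[[ 537.2 -169.9   35. ]
 [ 658.4 -199.    35. ]
 [ 636.3 -296.    35. ]
 [ 512.6 -268.2   35. ]] [ 586.12823344 -233.28207981   35.        ]
bigstand [array([ 340.2, -199.1,   20. ]), array([ 471. , -260.4,   20. ])]
```

View pics/w5z.png

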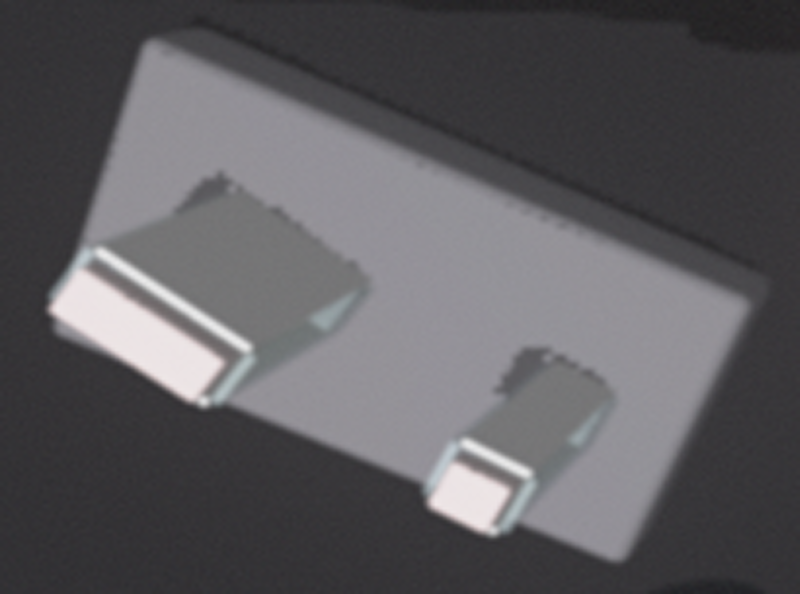

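{"op": "step_arm", "data": {
  "series": [
    [[8,5,8],0,5],
    [[15,4,8],0,5],
    [[20,0,0],0,5],
    [[20,0,0],0,5],
    [[20,0,0],0,5],
    [[15,0,0],0,5],
    [[8,0,0],0,5],
    [[0,0,0],0,5],
    [[0,0,0],0,5]
  ]
}}

```text
clock: 18.55
tool_pos: [583.4, -225.7, 38.7]
tool_rot: [0.502, 0.487, 0.511, -0.499]
contact_force: [0.2, 0.4, 0.2]
opening: 0.272
```

```bash
python3 st.py 584 -236 -16.5
```

```text
t 18.55 pos [ 583.4 -225.7   38.7] open 23.2 F [0.2 0.4 0.2]
R [[-0.022, 0.999, 0.027], [-0.003, 0.027, -1.0], [-1.0, -0.022, 0.003]] yaw y-axis 0.027
need tool shift [55.2  1.6 10.1]
```

{"op": "step_arm", "data": {
  "series": [
    [[8,0,5],0,5],
    [[12,0,5],0,5],
    [[12,0,0],0,5],
    [[12,0,0],0,5],
    [[8,0,0],0,5],
    [[0,0,0],0,5],
    [[0,0,0],0,5]
  ]
}}

```text
clock: 19.25
tool_pos: [583.3, -237.5, -16.8]
tool_rot: [0.503, 0.487, 0.511, -0.499]
contact_force: [-0.2, -0.0, 0.2]
opening: 0.275
```

```bash
python3 two.py t1
```

```text
t 19.25 pos [ 583.3 -237.5  -16.8] open 23.5 F [-0.2 -0.   0.2]
R [[-0.02, 0.999, 0.027], [-0.004, 0.027, -1.0], [-1.0, -0.02, 0.004]] yaw y-axis 0.027
```

View pics/t1.png

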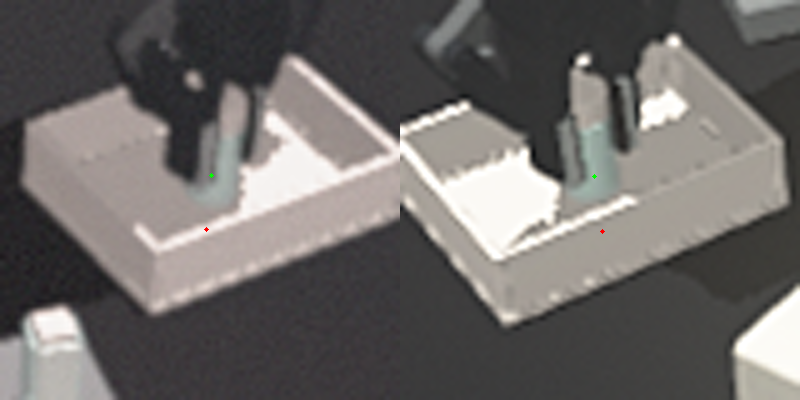

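{"op": "step_arm", "data": {
  "series": [
    [[2,0,0],0,5],
    [[0,0,0],0,5],
    [[0,0,0],0,28],
    [[0,0,0],0,45],
    [[0,0,0],0,45],
    [[0,0,0],0,45],
    [[-8,0,0],0,45],
    [[-15,0,0],0,45],
    [[-25,0,0],0,45],
    [[-25,0,0],0,45]
  ]
}}

```text
clock: 20.4
tool_pos: [584.1, -236.6, 57.9]
tool_rot: [0.502, 0.487, 0.511, -0.499]
contact_force: [0.0, 0.2, 1.3]
opening: 0.527
```

{"op": "step_arm", "data": {
  "series": [
    [[-25,0,0],0,60],
    [[-25,0,0],0,60],
    [[-25,0,0],0,60],
    [[-12,0,0],0,60],
    [[0,0,0],0,60],
    [[0,0,0],0,60]
  ]
}}

```text
clock: 21.0
tool_pos: [587.3, -236.6, 158.0]
tool_rot: [0.505, 0.488, 0.509, -0.498]
contact_force: [-0.0, 1.1, -0.3]
opening: 0.704
```

```bash
python3 two.py t2
python3 - <<'E'
import numpy as np
from h import *
d=np.load("w5.npz");P={"camera_matrix":d["K"],"R":d["R"],"t":d["t"]}
f=lambda u,v,z:np.round(plane(P,((u+.5)/3.9-.5+20,(v+.5)/3.6-.5+175),z),1)
# lid top corners z=69 ; foot corners z=20
print("lid",[f(*c,69) for c in [(85,262),(230,360),(195,398),(52,305)]])
print("glass",[f(*c,66) for c in [(95,250),(250,350)]])
print("foot",[f(*c,20) for c in [(228,190),(368,285)]])
print("short lid",[f(*c,69) for c in [(465,445),(535,475),(495,532),(428,495)]])
E
python3 st.py 354 -260 130
```

```text
t 21.0 pos [ 587.3 -236.6  158. ] open 60.1 F [-0.   1.1 -0.3]
R [[-0.013, 1.0, 0.027], [-0.007, 0.027, -1.0], [-1.0, -0.014, 0.006]] yaw y-axis 0.027
lid [array([ 349.6, -240.7,   69. ]), array([ 374.8, -263.5,   69. ]), array([ 365.5, -273. ,   69. ]), array([ 340.4, -251. ,   69. ])]
glass [array([ 349.7, -239. ,   66. ]), array([ 377.2, -262.3,   66. ])]
foot [array([ 345.9, -239. ,   20. ]), array([ 374.9, -264.2,   20. ])]
short lid [array([ 420.8, -283.5,   69. ]), array([ 434.7, -290.8,   69. ]), array([ 424.1, -305.9,   69. ]), array([ 411. , -296.5,   69. ])]
t 21.15 pos [ 587.  -236.4  156.8] open 59.6 F [-0.1 -0.6 -0.3]
R [[-0.015, 1.0, 0.028], [-0.006, 0.028, -1.0], [-1.0, -0.015, 0.005]] yaw y-axis 0.028
need tool shift [  30.5 -233.1   17. ]
```

View pics/t2w.png

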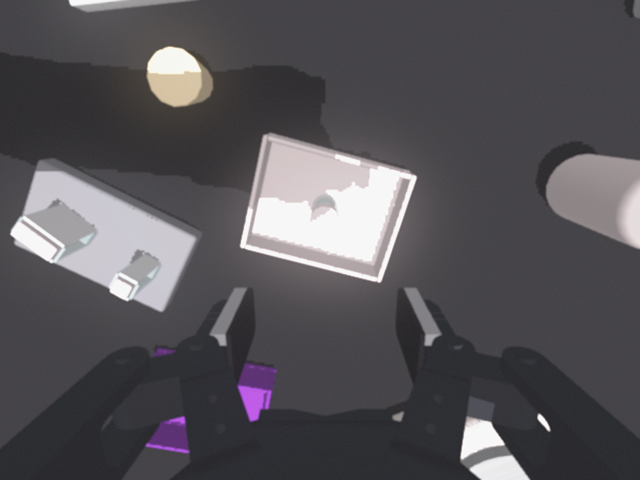

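{"op": "step_arm", "data": {
  "series": [
    [[0,-12,1],0,60],
    [[0,-26,2],0,60],
    [[0,-30,2],0,60],
    [[0,-30,2],0,60],
    [[0,-30,2],0,60],
    [[0,-30,2],0,60],
    [[0,-28,2],0,60],
    [[0,-20,2],0,60],
    [[0,-10,0],0,60],
    [[0,0,0],0,60]
  ]
}}

```text
clock: 22.15
tool_pos: [351.2, -254.7, 152.7]
tool_rot: [0.498, 0.486, 0.515, -0.5]
contact_force: [0.2, -0.6, 0.5]
opening: 0.701
```

{"op": "step_arm", "data": {
  "series": [
    [[0,0,0],-0.1,60],
    [[0,0,0],-0.13,60],
    [[0,0,0],-0.14,60],
    [[0,0,0],-0.14,60],
    [[0,0,0],-0.14,60],
    [[0,0,0],-0.11,60],
    [[0,0,0],-0.05,60],
    [[0,0,0],0,60],
    [[0,0,0],0,60]
  ]
}}

```text
clock: 23.05
tool_pos: [360.5, -252.7, 151.6]
tool_rot: [0.656, 0.241, 0.674, -0.242]
contact_force: [-1.0, -0.1, 0.8]
opening: 0.707
```

```bash
python3 two.py c1;python3 st.py 354 -260 130
python3 - <<'E'
from st import *
p=bot.get_image("wrist")
np.savez("c1.npz",K=p["camera_matrix"],R=p["R"],t=p["t"])
print(bot.boxes_of(p,"cell_center"))
E
```

```text
t 23.05 pos [ 360.5 -252.7  151.6] open 60.4 F [-1.  -0.1  0.8]
R [[-0.025, 0.642, 0.766], [0.006, 0.767, -0.642], [-1.0, -0.011, -0.023]] yaw y-axis 0.874
t 23.2 pos [ 360.1 -252.7  151.7] open 60.3 F [-0.4  0.5  0.2]
R [[-0.025, 0.642, 0.767], [0.006, 0.767, -0.642], [-1.0, -0.012, -0.023]] yaw y-axis 0.874
need tool shift [21.8 -9.2  0.5]
[{'box': [302.9, 194.1, 329.6, 252.0], 'p': 0.78}]
```

View pics/c1w.png

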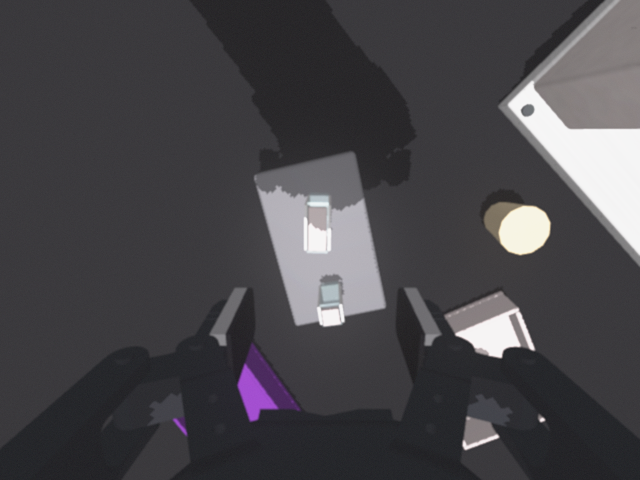

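Run:
```python
from h import *
im=cv2.imread("pics/c1w.png")
cv2.imwrite("pics/c1z.png",cv2.resize(im[180:270,270:370],None,fx=6.5,fy=6.5,interpolation=cv2.INTER_CUBIC))
```

```text
(no output)
```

View pics/c1z.png

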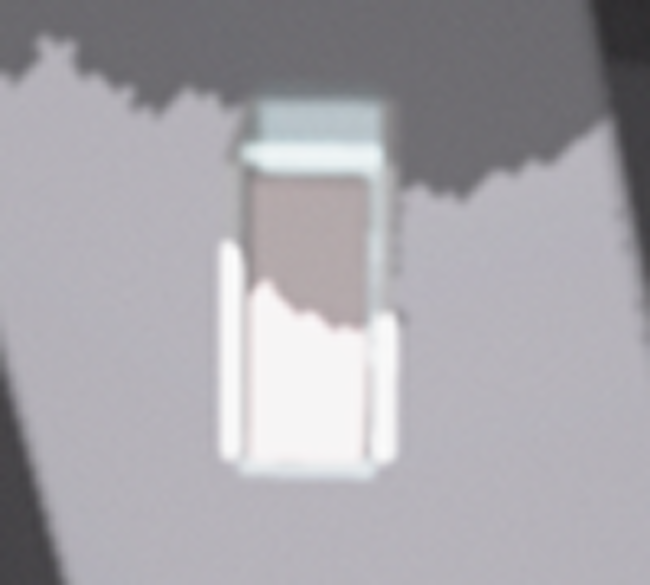

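```bash
python3 - <<'E'
from h import *
d=np.load("c1.npz");P={"camera_matrix":d["K"],"R":d["R"],"t":d["t"]}
f=lambda u,v,z:plane(P,((u+.5)/6.5-.5+270,(v+.5)/6.5-.5+180),z)
q=np.array([f(*c,69) for c in [(250,178),(367,178),(366,462),(245,462)]]);print(q.round(1),q.mean(0))
for a,b in((0,3),(1,2)): v=q[b]-q[a];print(np.arctan2(v[1],v[0]),np.hypot(*v[:2]))
v=q[1]-q[0];print("y",np.arctan2(v[1],v[0]),np.hypot(*v[:2]))
g=np.array([f(*c,20) for c in [(258,102),(385,100)]]);print("foot",g,g.mean(0))
print(proj(P,[354,-260,69]))
E
python3 st.py 354 -260 130
```

```text
[[ 338.7 -251.9   69. ]
 [ 347.2 -241.7   69. ]
 [ 373.3 -263.6   69. ]
 [ 364.2 -274.6   69. ]] [ 355.81165555 -257.93465769   69.        ]
-0.7257101605782685 34.09990136865052
-0.6984150846734806 34.06009138279655
y 0.8775691152200839 13.328328876277558
foot [[ 337.3495833  -253.08598366   20.        ]
 [ 348.01169975 -239.84013305   20.        ]] [ 342.68064152 -246.46305836   20.        ]
[[313.15410585 229.08024967]]
t 23.3 pos [ 359.9 -252.8  151.8] open 59.8 F [ 1.1 -0.4  0.4]
R [[-0.025, 0.641, 0.767], [0.005, 0.767, -0.641], [-1.0, -0.012, -0.023]] yaw y-axis 0.875
need tool shift [21.9 -9.1  0.6]
```

```bash
python3 st.py 354.8 -258.2 -3
```

```text
t 23.3 pos [ 359.9 -252.8  151.8] open 59.8 F [ 1.1 -0.4  0.4]
R [[-0.025, 0.641, 0.767], [0.005, 0.767, -0.641], [-1.0, -0.012, -0.023]] yaw y-axis 0.875
need tool shift [154.8  -5.6   3.1]
```

{"op": "step_arm", "data": {
  "series": [
    [[8,-4,0],0.01,60],
    [[15,-3,0],0,60],
    [[20,0,0],0,60],
    [[20,0,0],0,60],
    [[15,0,0],0,60],
    [[8,0,0],0,60],
    [[0,0,0],0,60],
    [[0,0,0],0,60]
  ]
}}

```text
clock: 24.1
tool_pos: [351.8, -259.1, 61.2]
tool_rot: [0.654, 0.245, 0.672, -0.248]
contact_force: [-0.4, 0.4, -0.1]
opening: 0.703
```

```bash
python3 st.py 354.8 -258.2 -3; python3 two.py c2
```

```text
t 24.1 pos [ 351.8 -259.1   61.2] open 60.0 F [-0.4  0.4 -0.1]
R [[-0.025, 0.654, 0.756], [0.005, 0.756, -0.654], [-1.0, -0.013, -0.022]] yaw y-axis 0.858
need tool shift [64.1  3.5  3.1]
t 24.1 pos [ 351.8 -259.1   61.2] open 60.0 F [-0.4  0.4 -0.1]
R [[-0.025, 0.654, 0.756], [0.005, 0.756, -0.654], [-1.0, -0.013, -0.022]] yaw y-axis 0.858
```

View pics/c2w.png

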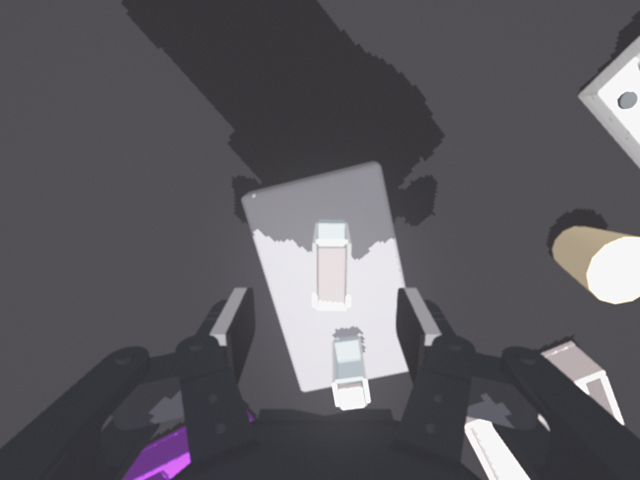

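Run:
```python
from st import *
p=bot.get_image("wrist")
for u,v,z in [(331.5,273,69),(331.5,243,67),(331.5,308,67),(331,221,20)]: print(plane(p,(u,v),z).round(1))
for b in bot.boxes_of(p,"cell_center"): print(b)
s,R,q=show()
def box(x,L,W,H,z):
    c,s=np.cos(x[2]),np.sin(x[2])
    return np.array([[x[0]+c*a-s*b,x[1]+s*a+c*b,zz] for a in(-L/2,L/2) for b in(-W/2,W/2) for zz in (z,z+H)])
b=bot.boxes_of(p,"cell_center")[0]["box"]
print(fitbox([(p,b)],lambda x:box([x[0],x[1],-.71],40,20,47,20),[356,-258]))
for k in (-49,-30): print(k,proj(p,q+k*R[:,0]))
```

```text
[ 353.8 -255.8   69. ]
[ 342.  -245.7   67. ]
[ 369.6 -269.3   67. ]
[ 342.1 -245.9   20. ]
{'box': [311.1, 216.5, 350.9, 309.4], 'p': 0.97}
t 24.35 pos [ 352.1 -259.4   61.7] open 59.8 F [-0.8  0.7  1.1]
R [[-0.024, 0.654, 0.756], [0.004, 0.756, -0.654], [-1.0, -0.013, -0.021]] yaw y-axis 0.858
(array([ 354.88781053, -257.09981184]), array([ 0.1, -0.1, -0.1,  0.1]))
-49 [[323.81230633 316.93976959]]
-30 [[323.95932399 295.42785479]]
```

{"op": "step_arm", "data": {
  "series": [
    [[6,2,0],0,60],
    [[10,1,0],0,60],
    [[12,0,0],0,60],
    [[12,0,0],0,60],
    [[10,0,0],0,60],
    [[8,0,0],0,60],
    [[4,0,0],0,60],
    [[0,0,0],0,60],
    [[0,0,0],0,60]
  ]
}}

```text
clock: 25.3
tool_pos: [354.3, -256.8, -3.0]
tool_rot: [0.655, 0.246, 0.67, -0.249]
contact_force: [-0.6, -0.3, -0.3]
opening: 0.7
```

```bash
python3 st.py 354.1 -257.3 -3; python3 two.py c3
```

```text
t 25.3 pos [ 354.3 -256.8   -3. ] open 59.8 F [-0.6 -0.3 -0.3]
R [[-0.021, 0.655, 0.755], [0.003, 0.756, -0.655], [-1.0, -0.011, -0.018]] yaw y-axis 0.857
need tool shift [-0.  -0.5  0.2]
t 25.3 pos [ 354.3 -256.8   -3. ] open 59.8 F [-0.6 -0.3 -0.3]
R [[-0.021, 0.655, 0.755], [0.003, 0.756, -0.655], [-1.0, -0.011, -0.018]] yaw y-axis 0.857
```

View pics/c3w.png

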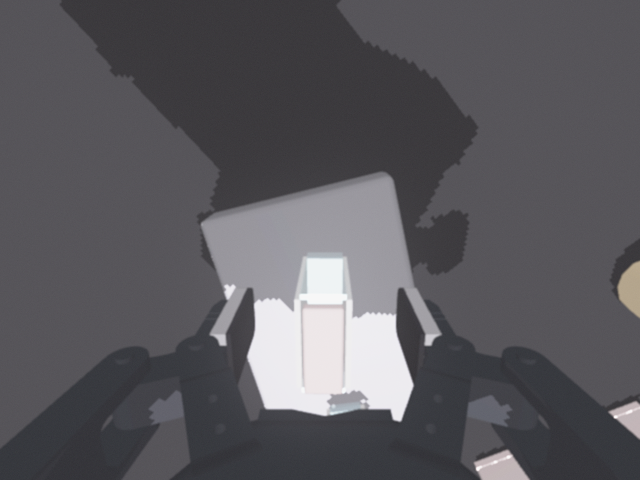

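View pics/c3.png

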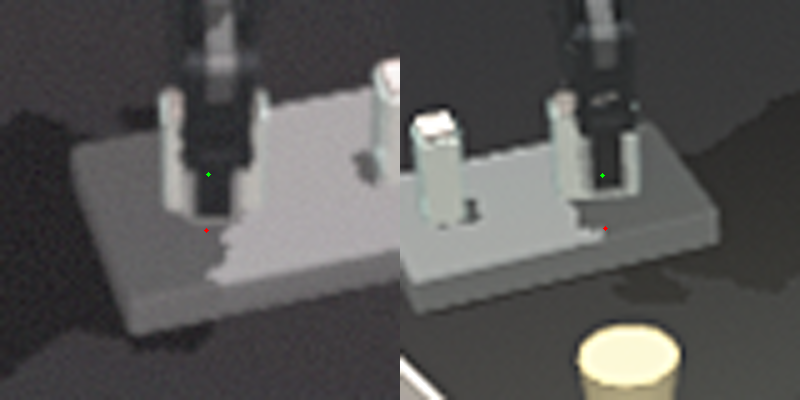

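{"op": "step_arm", "data": {
  "series": [
    [[0,0,0],0,40],
    [[0,0,0],0,28],
    [[0,0,0],0,22],
    [[0,0,0],0,10],
    [[0,0,0],0,10],
    [[0,0,0],0,10],
    [[0,0,0],0,10]
  ],
  "grip_force": 40
}}

```text
clock: 26.15
tool_pos: [354.5, -257.7, -1.9]
tool_rot: [0.656, 0.246, 0.669, -0.249]
contact_force: [0.3, -0.9, -1.1]
opening: 0.226
```

```bash
python3 two.py c4
```

```text
t 26.15 pos [ 354.5 -257.7   -1.9] open 19.3 F [ 0.3 -0.9 -1.1]
R [[-0.019, 0.656, 0.754], [0.002, 0.754, -0.656], [-1.0, -0.011, -0.016]] yaw y-axis 0.855
```

View pics/c4.png

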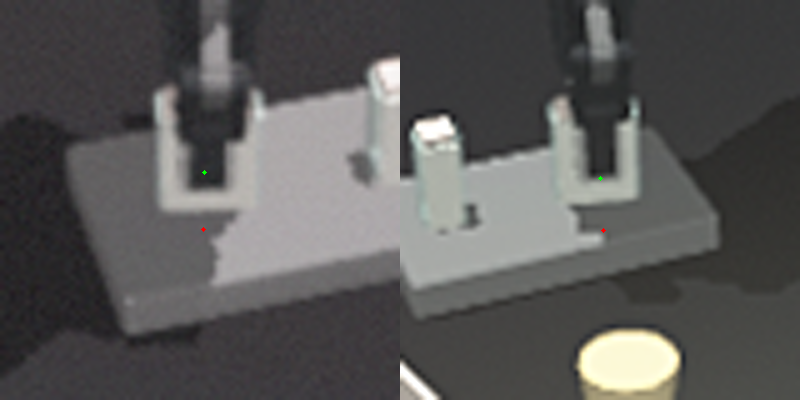

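View pics/c4w.png

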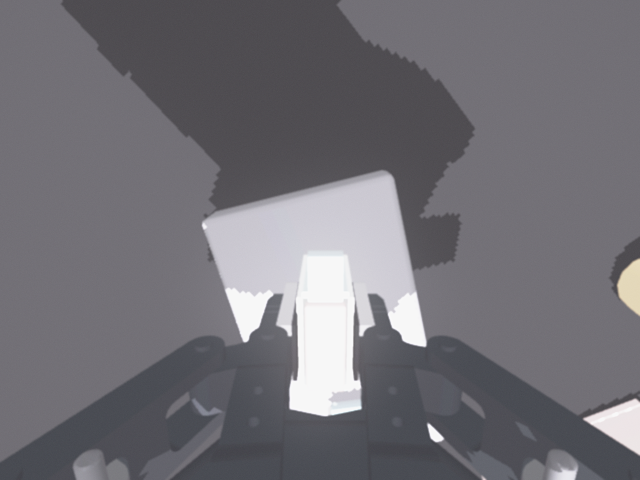

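Fingers sit centred on the frosted faces in both views. I'm lifting the cell.

{"op": "step_arm", "data": {
  "series": [
    [[-6,0,0],0,10],
    [[-15,0,0],0,10],
    [[-20,0,0],0,10],
    [[-22,0,0],0,10],
    [[-22,0,0],0,10],
    [[-22,0,0],0,10],
    [[-22,0,0],0,10],
    [[-18,0,0],0,10],
    [[-8,0,0],0,10],
    [[0,0,0],0,10]
  ]
}}

```text
clock: 27.3
tool_pos: [355.4, -255.7, 161.8]
tool_rot: [0.654, 0.246, 0.671, -0.248]
contact_force: [0.3, -0.3, -1.0]
opening: 0.225
```

```bash
python3 two.py c5; python3 st.py 538 0 160
```

```text
t 27.3 pos [ 355.4 -255.7  161.8] open 19.2 F [ 0.3 -0.3 -1. ]
R [[-0.024, 0.654, 0.756], [0.005, 0.756, -0.654], [-1.0, -0.012, -0.021]] yaw y-axis 0.858
t 27.45 pos [ 354.8 -255.3  160.3] open 19.1 F [ 1.1 -0.5 -1.2]
R [[-0.026, 0.654, 0.756], [0.007, 0.757, -0.654], [-1.0, -0.012, -0.024]] yaw y-axis 0.858
need tool shift [ -2.7 312.9 -28.3]
```

View pics/c5.png

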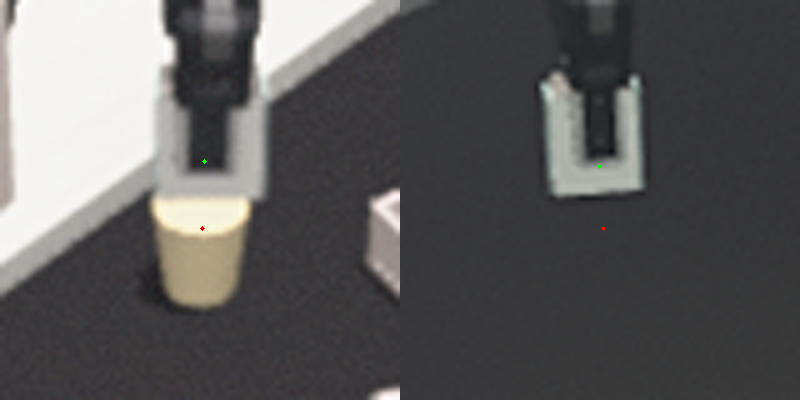

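View pics/c5w.png

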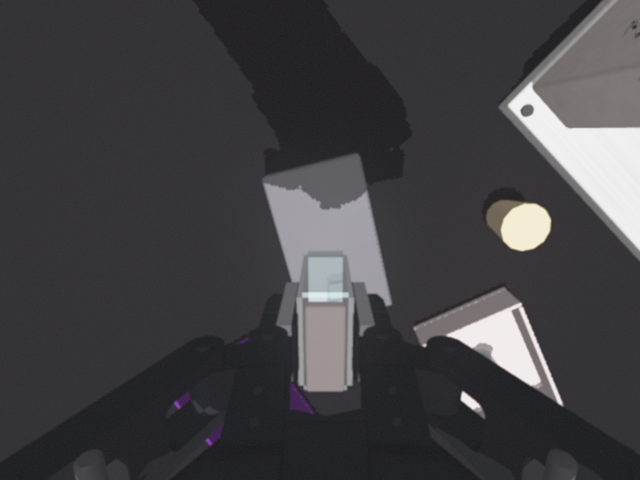

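{"op": "step_arm", "data": {
  "series": [
    [[0,12,-1],0,10],
    [[0,28,-3],0,10],
    [[0,32,-3],0,10],
    [[0,32,-3],0,10],
    [[0,32,-3],0,10],
    [[0,32,-3],0,10],
    [[0,32,-3],0,10],
    [[0,28,-3],0,10],
    [[0,12,-1],0,10],
    [[0,0,0],0,10]
  ]
}}

```text
clock: 28.45
tool_pos: [498.3, -41.3, 149.7]
tool_rot: [0.649, 0.246, 0.677, -0.245]
contact_force: [-0.8, -0.7, 0.3]
opening: 0.23
```

```bash
python3 st.py 538 0 160
```

```text
t 28.45 pos [498.3 -41.3 149.7] open 19.6 F [-0.8 -0.7  0.3]
R [[-0.037, 0.651, 0.758], [0.016, 0.759, -0.651], [-0.999, -0.012, -0.039]] yaw y-axis 0.862
need tool shift [-11.1  57.1   2.8]
```

{"op": "step_arm", "data": {
  "series": [
    [[-4,14,1],0,10],
    [[-4,18,1],0,10],
    [[-3,16,1],0,10],
    [[0,9,0],0,10],
    [[0,0,0],0,10]
  ]
}}

```text
clock: 28.95
tool_pos: [540.1, 0.6, 160.1]
tool_rot: [0.648, 0.247, 0.677, -0.247]
contact_force: [0.8, -0.3, -0.6]
opening: 0.226
```

{"op": "step_arm", "data": {
  "series": [
    [[0,0,0],-0.08,10],
    [[0,0,0],-0.12,10],
    [[0,0,0],-0.13,10],
    [[0,0,0],-0.13,10],
    [[0,0,0],-0.13,10],
    [[0,0,0],-0.13,10],
    [[0,0,0],-0.08,10],
    [[0,0,0],-0.03,10],
    [[0,0,0],0,10],
    [[0,0,0],0,10]
  ]
}}

```text
clock: 29.95
tool_pos: [537.2, -4.9, 158.9]
tool_rot: [0.69, -0.046, 0.72, 0.055]
contact_force: [0.0, 0.2, -0.8]
opening: 0.228
```

```bash
python3 st.py 538 0 160; python3 two.py b1
```

```text
t 29.95 pos [537.2  -4.9 158.9] open 19.5 F [ 0.   0.2 -0.8]
R [[-0.043, -0.142, 0.989], [0.01, 0.99, 0.143], [-0.999, 0.016, -0.042]] yaw y-axis 1.713
need tool shift [-1.1  4.7  1.4]
t 29.95 pos [537.2  -4.9 158.9] open 19.5 F [ 0.   0.2 -0.8]
R [[-0.043, -0.142, 0.989], [0.01, 0.99, 0.143], [-0.999, 0.016, -0.042]] yaw y-axis 1.713
```

View pics/b1w.png

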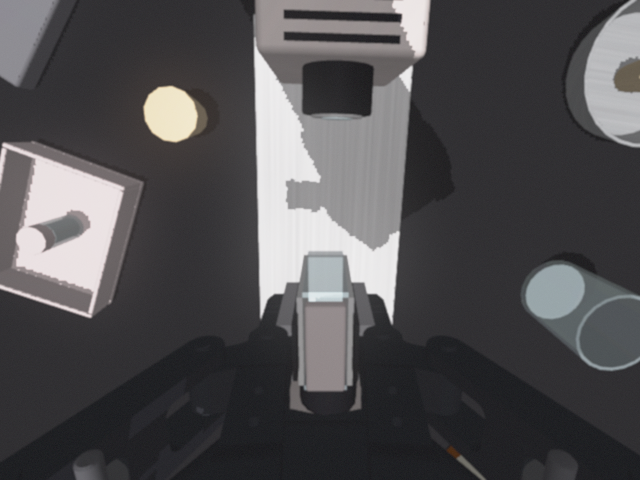

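```bash
python3 - <<'E'
from st import *
p=bot.get_image("wrist");im=p["img"].astype(int).sum(2)
# plate edges at rows
L=[];Rr=[]
for v in (130,180,220,250,270):
    r=im[v]; g=np.abs(np.diff(r))
    l=235+np.argmax(g[235:285]); q=385+np.argmax(g[385:430]); L.append(plane(p,(l+.5,v),20));Rr.append(plane(p,(q+.5,v),20)); print(v,l,q)
L=np.array(L);Rr=np.array(Rr)
for A in(L,Rr): print(A[:,:2].round(1).tolist(),np.arctan(np.polyfit(A[:,0],A[:,1],1)[0]))
m=(L+Rr)/2;k=np.polyfit(m[:,0],m[:,1],1);print("centreline y at 538",np.polyval(k,538),np.arctan(k[0]))
print(plane(p,(337,116),100))
E
python3 st.py 536.1 0.4 56
```

```text
130 255 407
180 256 403
220 257 400
250 258 396
270 258 396
[[472.3, -70.8], [514.3, -65.8], [550.1, -61.4], [578.2, -57.8], [597.8, -55.8]] 0.119924064688342
[[453.6, 57.5], [495.8, 62.5], [531.8, 67.0], [560.4, 68.9], [579.8, 72.8]] 0.11564395050425587
centreline y at 538 2.258909661265612 0.11778483540390831
[455.9525974   -7.06944052 100.        ]
t 30.15 pos [537.4  -4.5 159.1] open 19.3 F [ 0.3 -0.3 -0.1]
R [[-0.043, -0.144, 0.989], [0.01, 0.99, 0.144], [-0.999, 0.016, -0.041]] yaw y-axis 1.715
need tool shift [103.1   3.4   3.6]
```

{"op": "step_arm", "data": {
  "series": [
    [[6,3,2],0.015,10],
    [[12,2,1],0,10],
    [[15,0,0],0,10],
    [[15,0,0],0,10],
    [[15,0,0],0,10],
    [[12,0,0],0,10],
    [[8,0,0],0,10],
    [[4,0,0],0,10],
    [[0,0,0],0,10],
    [[0,0,0],0,10]
  ]
}}

```text
clock: 31.15
tool_pos: [534.7, 3.0, 62.7]
tool_rot: [0.689, -0.041, 0.721, 0.05]
contact_force: [-0.2, 0.5, -0.4]
opening: 0.223
```

```bash
python3 st.py 536.1 1 56
```

```text
t 31.15 pos [534.7   3.   62.7] open 19.0 F [-0.2  0.5 -0.4]
R [[-0.046, -0.128, 0.991], [0.01, 0.992, 0.128], [-0.999, 0.016, -0.044]] yaw y-axis 1.699
need tool shift [ 6.6 -2.2  1.4]
```

{"op": "step_arm", "data": {
  "series": [
    [[4,-1.5,1],0,10],
    [[2.5,-1,0.5],0,10],
    [[0,0,0],0,10],
    [[0,0,0],0,10]
  ]
}}

```text
clock: 31.55
tool_pos: [537.5, 0.2, 56.9]
tool_rot: [0.69, -0.041, 0.721, 0.049]
contact_force: [-0.3, -0.0, -0.1]
opening: 0.231
```

```bash
python3 st.py 536.1 1 56
python3 - <<'E'
from st import *
s,R,p=show()
c=p-44.9*R[:,0]; print("cell",c)
ax=np.array([np.cos(.127),np.sin(.127),0]); mid=np.array([538,0.7,100])
outs=[]
for n,hw in(("side",(60,45)),("scene",(60,45))):
    P=bot.get_image(n); im=P["img"].copy(); o=proj(P,mid)[0].astype(int);x0,y0=o-np.array(hw)
    im=cv2.resize(im[y0:y0+100,x0:x0+120],None,fx=3.3,fy=3.3*1.4,interpolation=cv2.INTER_CUBIC)
    for X,col in [(mid,(255,0,0)),(mid+85*ax,(0,255,0)),(mid-85*ax,(0,255,0)),(c,(255,0,255))]:
        q=(proj(P,X)[0]-[x0,y0]+.5)*[3.3,3.3*1.4]; cv2.circle(im,tuple(int(v) for v in q),2,col,-1)
    outs.append(im)
    m=bot.boxes_of(P,"cell_center"); print(n,[(np.round(b["box"],1),b["p"]) for b in m[:2]])
cv2.imwrite("pics/f1.png",np.hstack(outs)[:,:,::-1])
E
```

```text
t 31.55 pos [5.375e+02 2.000e-01 5.690e+01] open 19.7 F [-0.3 -0.  -0.1]
R [[-0.043, -0.127, 0.991], [0.01, 0.992, 0.127], [-0.999, 0.015, -0.042]] yaw y-axis 1.698
need tool shift [ 0.9  0.9 -1.2]
t 31.55 pos [5.375e+02 2.000e-01 5.690e+01] open 19.7 F [-0.3 -0.  -0.1]
R [[-0.043, -0.127, 0.991], [0.01, 0.992, 0.127], [-0.999, 0.015, -0.042]] yaw y-axis 1.698
cell [ 5.39411201e+02 -1.85541980e-01  1.01709946e+02]
side [(array([302.3, 200.1, 313.4, 220. ]), 0.7)]
scene [(array([334.9, 258.2, 353. , 289.2]), 0.8)]
```

View pics/f1.png

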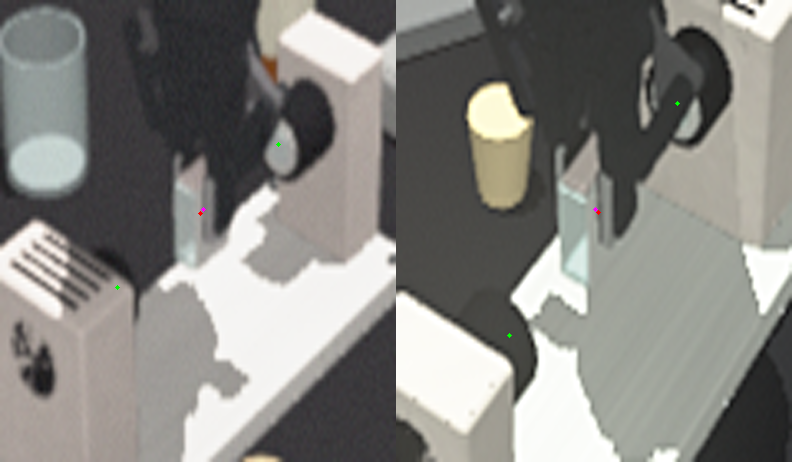

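Run:
```python
from st import *
s,R,p=show(); c=p-44.9*R[:,0]
P3=np.array([[a,b,z] for a in(-20,20) for b in(-10,10) for z in(-22,27)])
cs,sn=np.cos(.127),np.sin(.127)
Q=np.c_[c[0]+cs*P3[:,0]-sn*P3[:,1],c[1]+sn*P3[:,0]+cs*P3[:,1],c[2]+P3[:,2]]
outs=[]
for n in("side","scene","wrist"):
    P=bot.get_image(n);im=P["img"]; q=proj(P,Q); print(n,pbox(P,Q).round(1))
    if n=="wrist": cv2.imwrite("pics/f2w.png",im[:,:,::-1]);continue
    o=proj(P,c)[0].astype(int);x0,y0=o-[30,38]
    z=cv2.resize(im[y0:y0+75,x0:x0+65],None,fx=6,fy=6,interpolation=cv2.INTER_CUBIC)
    for i in range(8):
        for j in range(i+1,8):
            if (P3[i]!=P3[j]).sum()==1: cv2.line(z,*[tuple(int(v) for v in (q[k]-[x0,y0]+.5)*6) for k in(i,j)],(255,0,0),1)
    outs.append(z)
cv2.imwrite("pics/f2.png",np.hstack(outs)[:,:,::-1])
```

```text
t 31.75 pos [5.374e+02 4.000e-01 5.690e+01] open 18.9 F [ 0.1  0.1 -0.3]
R [[-0.043, -0.127, 0.991], [0.01, 0.992, 0.128], [-0.999, 0.015, -0.042]] yaw y-axis 1.698
side [300.6 192.8 319.  221.2]
scene [336.2 253.3 358.  290.3]
wrist [293.7 249.1 354.6 397.4]
```

View pics/f2.png

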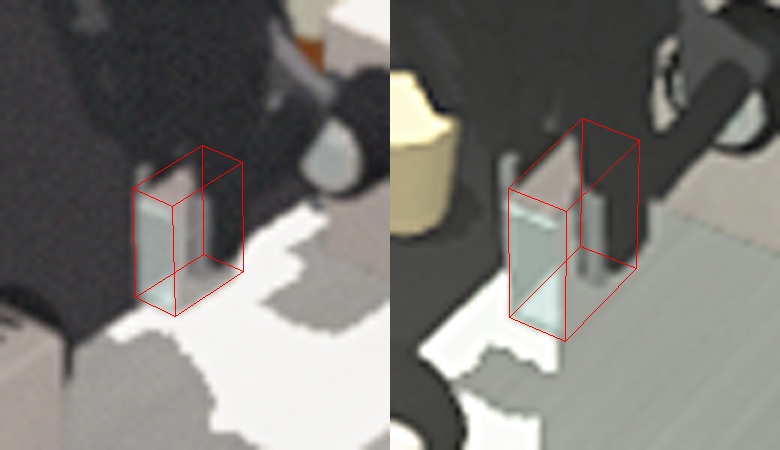

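View pics/f2w.png

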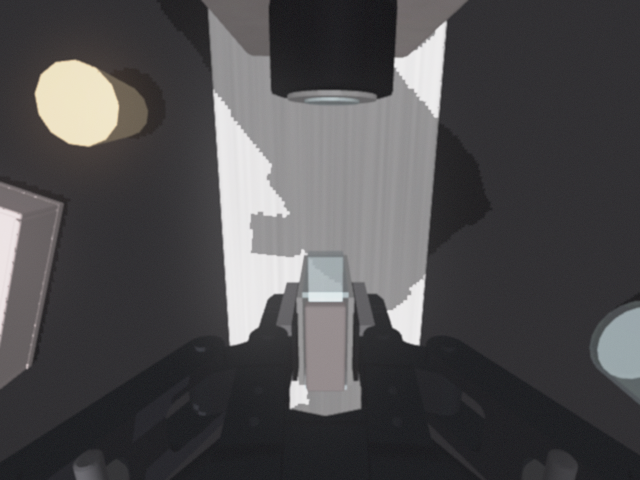

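{"op": "step_arm", "data": {
  "series": [
    [[1.5,1,-1],0,10],
    [[0,0,0],0,10],
    [[0,0,0],0,10],
    [[0,0,0],0,10],
    [[0,0,0],0,10]
  ]
}}

```text
clock: 32.4
tool_pos: [536.0, 1.5, 55.3]
tool_rot: [0.69, -0.041, 0.721, 0.05]
contact_force: [-0.0, -0.9, -0.3]
opening: 0.225
```

Run:
```python
from st import *
s,R,p=show(); print("cell",(p-44.9*R[:,0]).round(1),np.abs(s["qd"]).max())
a=bot.get_image("scene")["img"];b=bot.get_image("side")["img"]
cv2.imwrite("pics/z.png",np.hstack([cv2.resize(a[140:440,180:580],(400,300)),cv2.resize(b[140:440,120:520],(400,300))])[:,:,::-1])
s,R,p=show(); print("cell",(p-44.9*R[:,0]).round(1),np.abs(s["qd"]).max())
```

```text
t 32.4 pos [536.    1.5  55.3] open 19.3 F [-0.  -0.9 -0.3]
R [[-0.043, -0.127, 0.991], [0.01, 0.992, 0.128], [-0.999, 0.015, -0.042]] yaw y-axis 1.699
cell [538.    1.  100.1] 0.0014669587085041835
t 32.5 pos [536.    1.4  55.3] open 19.9 F [ 0.5 -0.7 -0.6]
R [[-0.043, -0.127, 0.991], [0.01, 0.992, 0.128], [-0.999, 0.015, -0.042]] yaw y-axis 1.698
cell [538.    1.  100.1] 0.0018929210621709907
```

View pics/z.png

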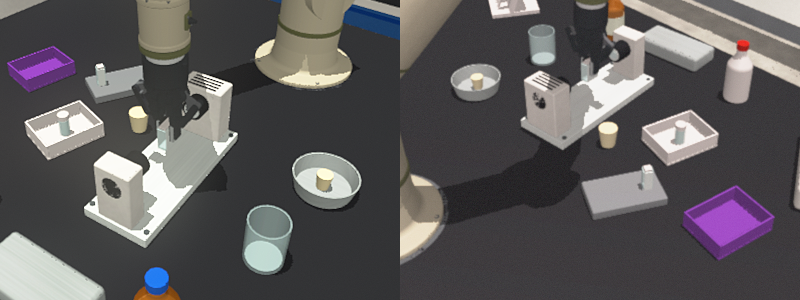

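Everything is in place: the stopper stands in the dish, the vial in the white tray, the short cell, big stopper and beaker are untouched, and the cell is still between the tubes.

```bash
python3 -c "
from bench import bot
print(bot.finish_job())"
```

```text
the job is handed in; nothing more can be done
None
```

The job is done and handed in at about 32.5 s. The small stopper is in the steel dish and the vial is upright in the white tray. The cell is held by its frosted faces in the light path with its windows facing the lamp and detector.

**Last checks**
- **Position:** the arm's reported pose puts the cell centre at about (538, 1, 100) mm, against a beam midpoint estimated at (538, 0 to 2, 100).
- **Fit to the pictures:** just before a final shift of about 2 mm, the outline predicted for the cell matched the scene and side pictures to about 1 pixel.
- **Turn:** the cell is turned 0.127 rad. My estimates of the beam direction ranged from 0.12 to 0.135 rad.
- **Hold:** the arm was still, the opening read about 19.5 mm, and outside forces were about 1 N or less.
- **Left alone:** the short cell, large stopper, beaker and purple tray still stood in the last picture.

**What disagreed**
- **Fingertips:** the real fingertips were about 30 mm behind the reported TCP. My first try at the stopper therefore closed on air just above it, and I allowed for the offset from then on.
- **Tilt:** the tool axis drifted to about 2.5° from vertical. That leaves the cell roughly 1.5–2° off upright compared with how it was gripped, and I could not correct it with the moves available.
- **Cameras:** the wrist camera and the two fixed cameras differed by about 2 mm on the beam's sideways position, so I used a value in between.

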